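Return the scale's check weights to their latched case with the weight tongs

ROBOT

A 6-joint arm with a two-finger parallel gripper is mounted at the origin on the work surface. World frame = base frame: x ahead of the robot, y to its left, z up, the work surface at z = 0. Lengths are in m, angles in rad, forces in N, time in s.
With the tool pointing down it reaches from about 0.375 to 0.9 m from the base axis. Payload 3.1 kg.
Tool frame: the origin (TCP) lies between the finger pads; the fingertips stand 8 mm ahead of it and the grasp point (between the pads) lies 11 mm behind it; z points along the fingers, y is the line along which they close (so a half turn about z gives the same grasp; the last joint's range is limited). The gripper opens to 85 mm and grips with 20 to 120 N. Pads are 22 mm wide; open, the fingers measure 114 mm over their backs; the gripper's body (76 mm by 85 mm) begins 54 mm behind the grasp point. The pads swing forward as they close: fully open they stand 13 mm farther back than shut.
Start: joints at [-1.504, 0.527, 1.433, -0, 1.181, -0.178], TCP at [0.152, -0.606, 0.239] pointing down, gripper open.
Joint ranges: [-3.08, 3.08], [-0.75, 2.2], [0.22, 2.44], [-1.43, 4.57], [0, 2.65], [-2.85, 2.85]. Speed limits (rad/s): [2.79, 2.79, 3.14, 3.14, 3.14, 3.14].

INTERFACE

Orientations are given as a unit quaternion [x, y, z, w].
In Python, from station import readout, cams, sign_off gives the robot as it stands.
- The arm moves only by the tool send_rows, never from a script. Its argument "commands" is text: rows parted by semicolons, each of 5 numbers parted by spaces: the finger opening in mm, from 0 to 85.4, then the shift along the tool's x, y, z each as a share of 0.02 m, from -1 to 1, then the turn about the tool's z as a share of 4 degrees, from -1 to 1. In form: grip dx dy dz spin; .... A call has 1 to 20 rows; each row shifts and turns the commanded pose from where the row before left it, along the tool's axes as they then stand; what a row does not reach is not made up. A row lasts 1/12 s, in which the tool goes at most 41.7 mm and 7.16 degrees, less where a joint would pass 70% of its speed; a pose out of reach is approached as far as the arm can. A call with a number of a shift or a turn outside -1 to 1 is refused whole. A call with a gripper value outside its range is refused whole. The fingers move at their own pace and stop on an object; "grip_force" is the grip in N (left out, the last holds). Time passes only in rows, so rows that do not move let the fingers close. It gives the time, the measured TCP pose, the force, the opening and the grip force at its end, in the units of the state.
- readout.sense(): the state, without advancing time (a new reading comes with each control period).
- cams.snapshot(name): name is "scene" or "top"; returns a dict with "pixels" (384x512x3 uint8, red, green, blue), "intrinsics" (3x3 intrinsics, pixels), "eye" and "rotation" of the camera in the world. Camera axes: x right, y down, z forward; pixel columns grow to the right and rows downward; lengths in m; the calibration is good to about 2 mm. A picture is of the moment at which its call begins. There is no depth.
- sign_off(): hands the job in; it is judged then, once.
The state is a dict: "t": time; "q": joint angles; "qd": joint speeds; "tau": joint torques, N m; "tcp_pos": TCP position; "tool_rot": TCP orientation; "force": force on the tool from outside, world axes, zero at the start; "ft_torque": the same for the moment, N m; "finger_gap": opening from 0.0 (shut) to 1.0 (fully open); "gripper_force": force on a finger pad.
Only numpy, scipy, OpenCV 4.12 (cv2) and the standard library are available. Lean on these libraries where they do the work, as an engineer would, in place of code of your own. Each camera call takes 0.05 s, during which the arm holds its last target. There are 200 camera calls.

TASK

The scale check is finished. Unlatch the weight case, open its lid right up, and with the weight tongs carry every check weight from the scale into the case, each standing upright in a bay of its own and set down without dropping it; then put the tongs back upright in their stand, shut the lid and flip the latch closed again. Never touch a weight with the gripper itself, and leave the grain pan, the jar and the strike-off stick where they are.

Things in the scene. Friction and masses are not known exactly. Their poses are not given: they have to be found in the camera images.
- case: Grey weight case, fixed, 151 x 151 mm, 84 mm high with the lid shut. Origin: centre of its underside; front (latch side) towards its -x, the lid's hinge along y at its +x side, z up. Open, its rim is 52 mm high, walls 7 mm thick; the inner floor is 8 mm up, with crossed 5 mm partitions, 30 mm high, making four bays of 66 x 66 mm. Under the shut lid there are 70 mm of room above the floor.
- bay1 (a point): Centre of the floor of the front left (-x, +y) bay of the case, 8 mm above the case's underside.
- bay2 (a point): Centre of the floor of the front right (-x, -y) bay of the case, 8 mm above the case's underside.
- bay3 (a point): Centre of the floor of the rear left (+x, +y) bay of the case, 8 mm above the case's underside.
- bay4 (a point): Centre of the floor of the rear right (+x, -y) bay of the case, 8 mm above the case's underside.
- lid (a joint): Lid of the case, hinge angle in rad: 0 shut, grows as the front edge rises, stop at 1.9 (leaning back past upright). A cap 32 mm deep, 151 x 151 mm. The hinge is stiff: the lid stays where it is left; 6 to 9 N at the handle move it. It lifts no more than a crack while the latch is shut, and must be pressed fully down before the latch can shut.
- lid_hinge (a point): Middle of the lid's hinge line (along the case's y) at the rear rim, 75.5 mm behind the case's centre and 52 mm above its underside. Fixed. At the middle of the lid's front the latch's catch, 36 mm wide, stands out 11 mm, 8 to 16 mm above the lid's lower edge.
- lid_handle (a point): Middle of the lid's handle: a black round bar, 12 mm thick, 90 mm long, parallel to the hinge, over the middle of the lid on a post at each end, its axis 32 mm off the lid's top. Shut, it is 75.5 mm in front of the hinge line and 64 mm above it. Its frame turns with the lid: x towards the hinge, y along the bar, z away from the lid's top.
- latch (a joint): Over-centre latch lever at the middle of the case's front, angle in rad: 0 shut (claw over the lid's catch), grows as the paddle tips forward, away from the lid, to the stop at 0.8 (open). A spring drives it to the nearer stop: past 0.4 it snaps over by itself. About 4 to 6 N at the paddle's tip flip it either way. Shut, the paddle leans back 20 degrees from upright; open, it leans forward 26.
- latch_pivot (a point): Pivot of the latch lever, axis along the case's y, 82 mm in front of the case's centre and 40 mm above its underside. Fixed.
- latch_tip (a point): Middle of the upper end of the latch's black paddle (46 mm wide along y, 8 mm thick, 50 mm long, all of its upper half above the lid's top). Shut, the tip is 6.6 mm behind and 80 mm above the pivot (120 mm above the table), with 65 mm of free space behind it up to the lid's handle; open, it is 53 mm in front of and 60 mm above the pivot. Its frame turns with the lever.
- scale: White bench scale, fixed. Origin on the table under the centre of its pan; the display is towards its -x. Square steel pan 200 x 200 mm, its floor 80 mm above the table, with an upturned rim 15 mm high and 3 mm thick. The housing is as wide as the pan; the display part reaches 193 mm in front of the pan's centre and is 66 mm high.
- pan (a point): Centre of the floor of the scale's pan, 80 mm above the table.
- weight1: 500 g check weight of plain brass, loose, standing upright: a body 42 mm in diameter and 42 mm high, above it a neck 18 mm in diameter from 42 to 50 mm, on top a knob head 28 mm in diameter from 50 to 64 mm height. Origin at the centre of its underside, z up along its axis. To be handled with the tongs only. Absent (None) in some starts.
- weight2: 500 g check weight of plain brass, loose, standing upright: a body 42 mm in diameter and 42 mm high, above it a neck 18 mm in diameter from 42 to 50 mm, on top a knob head 28 mm in diameter from 50 to 64 mm height. Origin at the centre of its underside, z up along its axis. To be handled with the tongs only. Absent (None) in some starts.
- weight3: 500 g check weight of plain brass, loose, standing upright: a body 42 mm in diameter and 42 mm high, above it a neck 18 mm in diameter from 42 to 50 mm, on top a knob head 28 mm in diameter from 50 to 64 mm height. Origin at the centre of its underside, z up along its axis. To be handled with the tongs only. Absent (None) in some starts.
- weight4: 500 g check weight of plain brass, loose, standing upright: a body 42 mm in diameter and 42 mm high, above it a neck 18 mm in diameter from 42 to 50 mm, on top a knob head 28 mm in diameter from 50 to 64 mm height. Origin at the centre of its underside, z up along its axis. To be handled with the tongs only. Absent (None) in some starts.
- tongs: Sprung steel weight tongs, loose, 111 mm tall, 80 g, standing tips down in the stand. Origin midway between the tips, level with their undersides; z up towards the bow, y the line along which they close. Two arms pivot at the bow, 107 mm up, and always move alike. V-shaped rubber tips, 12 mm tall, 30 mm wide along x; free, they take a round head with 14 mm to spare on each side, 70 mm over their outsides.
- tongs_grip (a point): Where the gripper takes the tongs, closing along their y: midway between the black finger plates (24 mm wide, 22 mm tall) of the two arms, 76 mm above the tongs' origin; the bow's top is 35 mm higher. Free, the plates are 55 mm over the outside (58 at their lower edges, as they splay 0.14 rad); upright and 47 mm when the tips hold a weight's head. Not reported while gripped.
- tongs_tips (a point): Midpoint between the V-shaped tips at half their height, 6 mm above the tongs' origin, 70 mm below the gripping point. Each millimetre that the finger plates are squeezed together closes the tips by about 3 mm. The spring takes 5 to 7 N on each plate to start closing, 11 N at a head; a squeeze of 2 to 4 mm carries the empty tongs, open. To carry a weight by its head, grip with 50 N or more.
- stand: Tong stand, fixed: an open rectangular aluminium box 46 mm high, 46 x 84 mm inside (the long side along its y), walls and floor 3 mm. Origin at the centre of its underside. The tongs stand on its floor with their y along the stand's y.
- grain_pan: Leave it where it is. Blue sheet-steel grain pan, loose, about 150 x 210 mm and 52 mm high, open at one end. Origin at the centre of its underside.
- jar: Leave it where it is. Clear sample jar with a grey cap, loose, 70 mm in diameter, 110 mm high. Origin at the centre of its underside.
- strike_stick: Leave it where it is. Wooden strike-off stick, loose, 30 x 230 x 12 mm, its length along y. Origin at the centre of its underside.
Things that resemble listed ones, but are neither listed nor needed, are in the scene too. What is shaped like the weight3 but pink or turquoise is not meant. Leave any black or pink look-alike of the weight2 alone.

How it is judged:
On the way, in this order (a step that is already met when the one before it is completed fails the run):
1. the latch is flipped open (value of joint latch above 0.7 rad), for 0.2 s.
2. the lid is opened nearly upright or farther (value of joint lid above 1.35 rad), for 0.2 s.
3. every weight stands upright on the floor of a bay in the case (x of weight1 in the frame of case between -0.062 and 0.062 m and y of weight1 in the frame of case between -0.062 and 0.062 m and z of each of weight1, weight2, weight3, weight4 in the frame of case below 0.013 m and angle between each of weight1, weight2, weight3, weight4's own z axis and vertical below 0.12 rad and x of weight2 in the frame of case between -0.062 and 0.062 m and y of weight2 in the frame of case between -0.062 and 0.062 m and x of weight3 in the frame of case between -0.062 and 0.062 m and y of weight3 in the frame of case between -0.062 and 0.062 m and x of weight4 in the frame of case between -0.062 and 0.062 m and y of weight4 in the frame of case between -0.062 and 0.062 m and linear speed of each of weight1, weight2, weight3, weight4 below 0.03 m/s), for 0.2 s.
At the end, for the whole second after the job is handed in: Every weight present stands upright (within 7 degrees) and at rest on the floor of a bay of the case, the tongs stand in their stand, released, upright (within 11 degrees) and on its floor, the lid is shut (under 0.03 rad) and the latch is shut (under 0.08 rad) (all of step 3 and x of tongs in the frame of stand between -0.016 and 0.016 m and y of tongs in the frame of stand between -0.016 and 0.016 m and z of tongs in the frame of stand below 0.012 m and angle between tongs's own z axis and vertical below 0.2 rad and linear speed of tongs below 0.03 m/s and value of joint lid below 0.03 rad and value of joint latch below 0.08 rad); the robot touches nothing.
It fails at once if a weight is touched by the gripper or the arm (contact force between any of the fingers, the arm and weight1 above 0.5 N or contact force between any of the fingers, the arm and weight2 above 0.5 N or contact force between any of the fingers, the arm and weight3 above 0.5 N or contact force between any of the fingers, the arm and weight4 above 0.5 N).
It fails at once if a weight is dropped into the case (inside the case, below its rim and above the floor, faster than 0.6 m/s) ((x of weight1 in the frame of case between -0.07 and 0.07 m and y of weight1 in the frame of case between -0.07 and 0.07 m and z of weight1 in the frame of case between 0.016 and 0.055 m and linear speed of weight1 above 0.6 m/s) or (x of weight2 in the frame of case between -0.07 and 0.07 m and y of weight2 in the frame of case between -0.07 and 0.07 m and z of weight2 in the frame of case between 0.016 and 0.055 m and linear speed of weight2 above 0.6 m/s) or (x of weight3 in the frame of case between -0.07 and 0.07 m and y of weight3 in the frame of case between -0.07 and 0.07 m and z of weight3 in the frame of case between 0.016 and 0.055 m and linear speed of weight3 above 0.6 m/s) or (x of weight4 in the frame of case between -0.07 and 0.07 m and y of weight4 in the frame of case between -0.07 and 0.07 m and z of weight4 in the frame of case between 0.016 and 0.055 m and linear speed of weight4 above 0.6 m/s)).
It fails at once if the grain pan, the jar or the strike-off stick is displaced by more than 25 mm (distance of any of grain_pan, jar, strike_stick from where it was at the start of the episode above 0.025 m).
Of weight1, weight2, weight3, weight4 only 2 to 4 are there at a start; the rules pass over those that are not, and their reading is None.
At some moment in a run one of weight1, weight2, weight3, weight4 may be knocked a few centimetres aside while the robot is not near it.
It also fails if it takes over 210 s, if anything falls off the work surface, if the arm or the gripper's body presses on something with over 40 N, if the wrist force passes 120 N, or if a joint passes its speed limit or range.

## Working session

There is one attempt and no reset: what is moved stays moved. The work goes in short steps, Python scripts to look and compute and a tool call to move; the robot and the scene stay as the last step left them, time stands still between calls to the robot, and variables do not carry over. Pictures are saved under pics/ and viewed, at most 14 in all, crops included, and the job is handed in when it is done.

Besides the shell and the picture viewer there is one more tool, called after ">>>" in YAML: its name, and indented under it one key for each argument. send_rows: Moves the arm, as the interface text tells. Its arguments: {"type":"object","properties":{"commands":{"type":"string"},"grip_force":{"type":"number"}},"required":["commands"]}

```bash
ls; mkdir -p pics; cat > h.py <<'E'
import numpy as np, cv2
from station import readout, cams, sign_off
def snap(name):
    s=cams.snapshot(name); return s
def save(s,fn,scale=1.5,crop=None):
    im=cv2.cvtColor(np.asarray(s["pixels"]),cv2.COLOR_RGB2BGR)
    if crop: r0,r1,c0,c1=crop; im=im[r0:r1,c0:c1]
    cv2.imwrite(fn,cv2.resize(im,None,fx=scale,fy=scale,interpolation=cv2.INTER_CUBIC))
def ray(s,u,v):
    K=np.array(s["intrinsics"]);R=np.array(s["rotation"]);d=R@np.linalg.inv(K)@np.array([u,v,1.]);return np.array(s["eye"]),d/np.linalg.norm(d)
def plane(s,u,v,z):
    e,d=ray(s,u,v);return e+d*(z-e[2])/d[2]
def proj(s,p):
    K=np.array(s["intrinsics"]);R=np.array(s["rotation"]);c=R.T@(np.asarray(p)-np.array(s["eye"]));q=K@c;return q[:2]/q[2]
E
python3 - <<'E'
from h import *
for n in("top","scene"):
    s=snap(n);save(s,f"pics/{n}0.png",1.5);print(n,s["eye"],np.round(s["rotation"],3).tolist(),s["intrinsics"])
    np.save(f"{n}0.npy",s,allow_pickle=True)
print(readout.sense())
E
```

```text
pics
top [ 0.50359616 -0.00675339  1.36645273] [0.71, -0.703, 0.028, -0.025] [[362.67148766   0.         255.17689586]
 [  0.         362.67148766 192.8159811 ]
 [  0.           0.           1.        ]]
scene [1.02727474 0.50398582 1.12600518] [0.328, 0.901, -0.265, -0.104] [[388.26279068   0.         254.08015657]
 [  0.         388.26279068 194.74666273]
 [  0.           0.           1.        ]]
{'t': 0.1, 'q': array([-1.50450536e+00,  5.28356174e-01,  1.43374450e+00,  5.18137477e-06,
        1.18141446e+00, -1.78505815e-01]), 'qd': array([-0.00039101, -0.00195366, -0.00156327, -0.0027297 , -0.00082615,
       -0.00048417]), 'tau': array([ 8.63061678e-05, -4.43304598e+01, -1.78586107e+01, -1.94241397e-04,
        3.86319822e-03, -8.14304229e-06]), 'tcp_pos': array([ 0.15145954, -0.60573685,  0.23845136]), 'tool_rot': array([ 9.92518326e-01,  1.22091971e-01,  5.62965388e-05, -9.59594636e-04]), 'force': array([-0.18904893,  0.1247608 ,  1.11232769]), 'ft_torque': array([ 0.01925845,  0.01580649, -0.01864398]), 'gripper_force': 0.0, 'finger_gap': 1.0030047459492848}
```

```bash
sed -i 's/R=np.array(s\["rotation"\])/R=Rot.from_quat(s["rotation"]).as_matrix()/; 1a from scipy.spatial.transform import Rotation as Rot' h.py; python3 - <<'E'
from h import *
for n in("top","scene"):
    s=np.load(f"{n}0.npy",allow_pickle=True).item();print(n,proj(s,[.5,0,0]),proj(s,[.15,-.6,.24]))
E
```

```text
top [251.34108133 221.13171896] [447.71784932 338.92692025]
scene [272.15589573 196.93707237] [240.14531254  15.52705985]
```

View pics/top0.png

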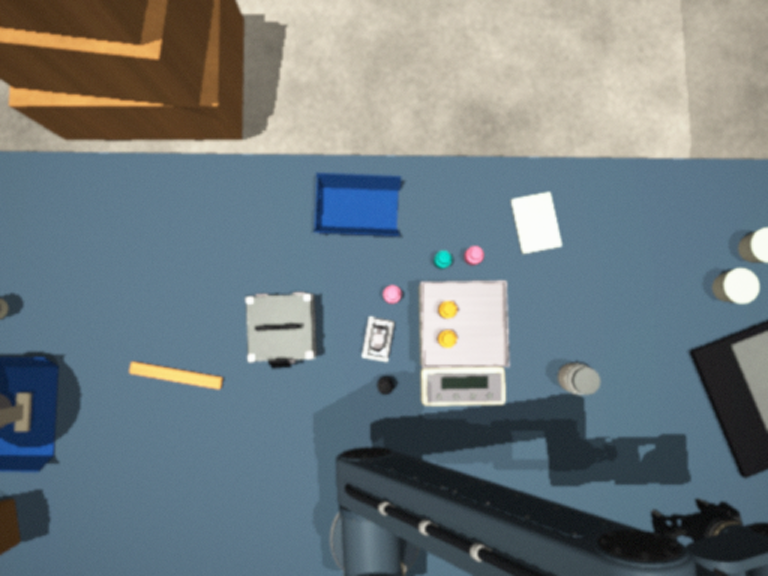

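View pics/scene0.png

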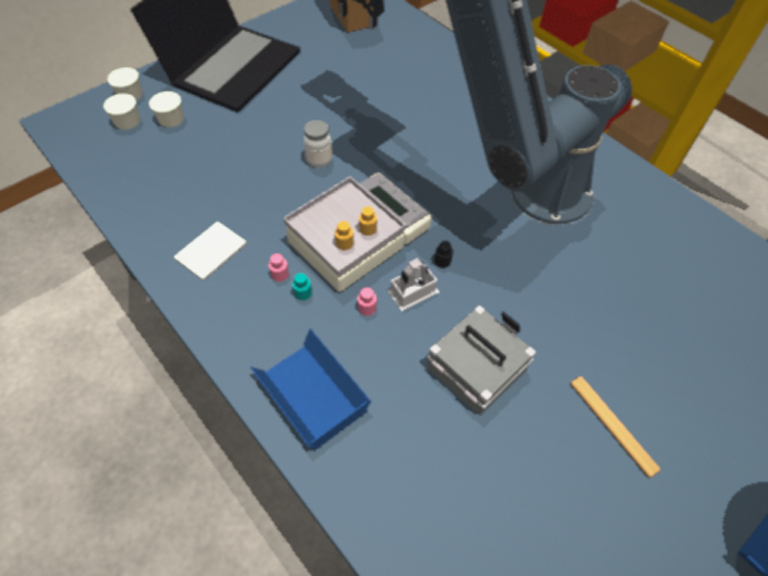

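```bash
python3 - <<'E'
from h import *
t=np.load("top0.npy",allow_pickle=True).item();s=np.load("scene0.npy",allow_pickle=True).item()
save(t,"pics/crop1.png",4,(180,275,155,345))
def blobs(im,lo,hi,name,minA=15):
    hsv=cv2.cvtColor(np.asarray(im["pixels"]),cv2.COLOR_RGB2HSV)
    m=cv2.inRange(hsv,lo,hi);n,l,st,c=cv2.connectedComponentsWithStats(m)
    return [(np.round(c[i],2),st[i].tolist()) for i in range(1,n) if st[i,4]>=minA]
for nm,im in(("top",t),("scene",s)):
    print(nm,"brass")
    for b in blobs(im,(15,150,120),(30,255,255),nm): print(b, plane(im,*b[0],.13).round(4))
hsv=cv2.cvtColor(np.asarray(t["pixels"]),cv2.COLOR_RGB2HSV)
print("hsv case",hsv[225,175],"table",hsv[260,60],"scale",hsv[215,320],hsv[263,285],"stand",hsv[213,246:262].tolist())
# low saturation regions
m=cv2.inRange(hsv,(0,0,110),(179,60,255));m[:150]=0
for c in cv2.findContours(m,cv2.RETR_EXTERNAL,cv2.CHAIN_APPROX_NONE)[0]:
    if cv2.contourArea(c)>150:
        (x,y),(w,h),a=cv2.minAreaRect(c);print("grey",round(x,1),round(y,1),round(w,1),round(h,1),round(a,1),plane(t,x,y,.084).round(4))
m=cv2.inRange(hsv,(0,0,0),(179,255,50))[180:275,155:345]
n,l,st,c=cv2.connectedComponentsWithStats(m)
for i in range(1,n):
    if st[i,4]>8: print("black",(c[i]+[155,180]).round(1),st[i].tolist())
E
```

```text
top brass
(array([61.95, 24.82]), [0, 0, 111, 40, 1224]) [1.1855 0.675  0.13  ]
(array([140.95,  42.87]), [134, 0, 12, 72, 462]) [1.1229 0.3944 0.13  ]
(array([47.39, 66.19]), [8, 57, 101, 15, 651]) [1.0345 0.7185 0.13  ]
(array([298.06, 205.9 ]), [293, 201, 11, 10, 89]) [ 0.5536 -0.1595  0.13  ]
(array([297.67, 225.35]), [292, 221, 12, 10, 96]) [ 0.4875 -0.1582  0.13  ]
scene brass
(array([472.58,  59.98]), [436, 0, 76, 117, 1851]) [-0.4906  0.0837  0.13  ]
(array([452.77,  36.07]), [439, 27, 29, 19, 147]) [-0.563  -0.0581  0.13  ]
(array([361.64,  34.79]), [358, 31, 9, 7, 33]) [-0.2693 -0.308   0.13  ]
(array([245.23, 146.59]), [240, 138, 11, 18, 130]) [ 0.4974 -0.1482  0.13  ]
(array([229.34, 156.35]), [224, 148, 11, 18, 141]) [ 0.5637 -0.1493  0.13  ]
hsv case [ 41  14 199] table [102  81 139] scale [  7  10 240] [ 16  16 175] stand [[45, 2, 234], [30, 2, 243], [30, 2, 236], [24, 6, 225], [40, 4, 216], [30, 1, 221], [40, 4, 215], [50, 4, 193], [30, 3, 175], [90, 2, 168], [98, 6, 166], [90, 8, 165], [100, 14, 161], [99, 24, 149], [100, 33, 140], [102, 50, 139]]
grey 246.0 364.0 34.0 12.0 90.0 [0.0124 0.0131 0.084 ]
grey 222.8 360.1 36.1 7.7 87.1 [0.0247 0.0925 0.084 ]
grey 385.6 252.6 29.6 20.4 14.0 [ 0.3942 -0.4726  0.084 ]
grey 499.5 253.0 64.0 23.0 90.0 [ 0.3964 -0.8738  0.084 ]
grey 251.6 225.6 19.4 29.6 9.5 [ 0.4846 -0.0014  0.084 ]
grey 186.1 217.9 47.0 46.1 87.6 [0.5096 0.2295 0.084 ]
grey 309.1 228.4 84.8 61.3 88.8 [ 0.4766 -0.2041  0.084 ]
grey 491.0 190.0 24.0 30.0 90.0 [ 0.6185 -0.8527  0.084 ]
grey 502.0 163.0 24.0 18.0 90.0 [ 0.7159 -0.8962  0.084 ]
grey 358.5 159.5 19.0 31.0 90.0 [ 0.7235 -0.3815  0.084 ]
black [186.1 241.9] [25, 60, 13, 5, 51]
black [257.6 255.9] [98, 71, 10, 11, 87]
```

View pics/crop1.png

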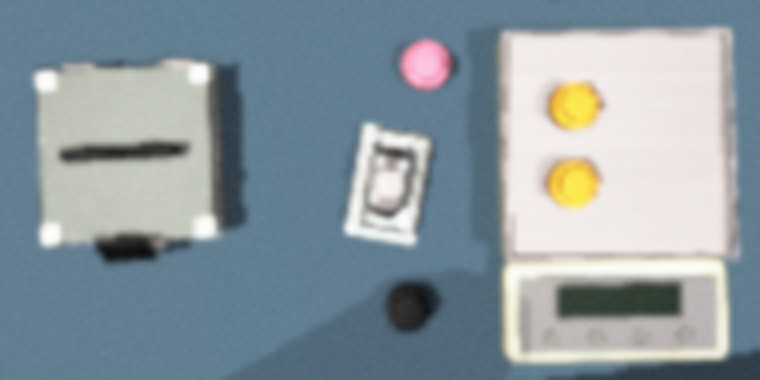

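```bash
python3 - <<'E'
from h import *
t=np.load("top0.npy",allow_pickle=True).item();s=np.load("scene0.npy",allow_pickle=True).item()
def white(im,box,thr):
    r0,r1,c0,c1=box;g=np.asarray(im["pixels"])[r0:r1,c0:c1].min(2)
    m=(g>thr).astype(np.uint8);n,l,st,c=cv2.connectedComponentsWithStats(m)
    return [((c[i]+[c0,r0]),st[i,4]) for i in range(1,n) if st[i,4]>4]
for nm,im,box in(("top",t,(190,245,158,215)),("scene",s,(200,280,280,362))):
    for c,a in white(im,box,222): print(nm,c.round(1),a,plane(im,*c,.084).round(4))
# dark
def dark(im,box,thr):
    r0,r1,c0,c1=box;g=np.asarray(im["pixels"])[r0:r1,c0:c1].max(2)
    m=(g<thr).astype(np.uint8);n,l,st,c=cv2.connectedComponentsWithStats(m)
    for i in range(1,n):
        if st[i,4]>8:
            cn=cv2.minAreaRect(np.argwhere(l==i)[:,::-1].astype(np.float32));print("dark",(c[i]+[c0,r0]).round(1),st[i,4],np.round(cn[1],1),round(cn[2],1),plane(im,*(c[i]+[c0,r0]),.116).round(4))
dark(t,(190,248,158,215),90);dark(s,(200,280,280,362),90)
# stand corners
hsv=cv2.cvtColor(np.asarray(t["pixels"]),cv2.COLOR_RGB2HSV);m=cv2.inRange(hsv,(0,0,150),(179,45,255));k=np.zeros_like(m);k[200:250,232:275]=m[200:250,232:275]
c=max(cv2.findContours(k,cv2.RETR_EXTERNAL,cv2.CHAIN_APPROX_NONE)[0],key=cv2.contourArea);b=cv2.boxPoints(cv2.minAreaRect(c))
print("stand",[plane(t,*p,.02)[:2].round(4).tolist() for p in b],plane(t,*b.mean(0),.02).round(4))
# weights: triangulate
for a,b in(((298.06,205.9),(229.34,156.35)),((297.67,225.35),(245.23,146.59))):
    e1,d1=ray(t,*a);e2,d2=ray(s,*b);x=np.linalg.lstsq(np.c_[d1,-d2],e2-e1,rcond=None)[0];print("w",(e1+d1*x[0]).round(4),(e2+d2*x[1]).round(4))
E
```

```text
top [204. 198.] 21 [0.5803 0.1679 0.084 ]
top [166.1 200. ] 20 [0.5722 0.3017 0.084 ]
top [205.5 236. ] 20 [0.4467 0.1601 0.084 ]
top [167.4 237.9] 19 [0.4389 0.2934 0.084 ]
scene [319.3 205.9] 9 [0.4471 0.1578 0.084 ]
scene [290.  232.2] 12 [0.5819 0.1666 0.084 ]
scene [353.1 233.9] 10 [0.4394 0.2929 0.084 ]
scene [324.  262.5] 16 [0.5737 0.3013 0.084 ]
dark [211.5 215.6] 216 [39.  6.] 90.0 [0.5179 0.1365 0.116 ]
dark [185.6 217.6] 76 [ 2.5 29.1] 86.4 [0.5105 0.2255 0.116 ]
dark [186.3 241.8] 81 [ 6. 14.] 83.7 [0.4278 0.2212 0.116 ]
dark [340.2 215. ] 82 [16.3  5.5] 39.8 [0.4395 0.2313 0.116 ]
dark [322.5 230.3] 184 [33.7  8.5] 40.2 [0.518  0.2336 0.116 ]
dark [304.3 251.3] 126 [47.4  3. ] 42.3 [0.6062 0.2477 0.116 ]
dark [301.2 258.2] 311 [51.8  7.5] 43.0 [0.6276 0.2571 0.116 ]
stand [[0.4364, 0.0407], [0.5405, 0.0245], [0.5301, -0.0417], [0.4261, -0.0252]] [ 4.831e-01 -4.000e-04  2.000e-02]
w [ 0.5544 -0.162   0.1103] [ 0.5546 -0.1622  0.1104]
w [ 0.4872 -0.1605  0.1111] [ 0.4873 -0.1606  0.1111]
```

>>> send_rows:
  commands: "0 0 0 -0.15 -0.994;0 0 0 -0.15 -0.994;0 0 0 -0.15 -0.994;0 0 0 -0.15 -0.994;0 0 0 -0.15 -0.994;0 0 0 -0.15 -0.994;0 0 0 -0.15 -0.994;0 0 0 -0.15 -0.994;0 0 0 -0.15 -0.994;0 0 0 -0.15 -0.994;0 0 0 -0.15 -0.994;0 0 0 -0.15 -0.994;0 0 0 -0.15 -0.994;0 0 0 -0.15 -0.994;0 0 0 -0.15 -0.994;0 0 0 -0.15 -0.994;0 0 0 -0.15 -0.994;0 0 0 -0.15 -0.994;0 0 0 -0.15 -0.994;0 0 0 -0.15 -0.994"
  grip_force: 40

```text
t: 1.77
tcp_pos: [0.1515, -0.6059, 0.2988]
tool_rot: [0.684, 0.73, 0.001, -0.001]
force: [0.0, -0.6, -0.1]
finger_gap: -0.0
gripper_force: 0.0
```

>>> send_rows:
  commands: "0 0.5 1 0 0;0 0.5 1 0 0;0 0.5 1 0 0;0 0.5 1 0 0;0 0.5 1 0 0;0 0.5 1 0 0;0 0.5 1 0 0;0 0.5 1 0 0;0 0.5 1 0 0;0 0.5 1 0 0;0 1 0.5 0 0;0 1 0.5 0 0;0 1 0.5 0 0;0 1 0.5 0 0;0 1 0.5 0 0;0 1 0.5 0 0;0 1 0.5 0 0;0 1 0.5 0 0;0 1 0.5 0 0;0 1 0.5 0 0"

```text
t: 3.43
tcp_pos: [0.4324, -0.2871, 0.2989]
tool_rot: [0.685, 0.729, 0.0, -0.0]
force: [-0.1, -0.7, -0.8]
finger_gap: -0.002
gripper_force: 0.0
```

>>> send_rows:
  commands: "0 1 0.1 0 0;0 1 0.1 0 0;0 1 0.1 0 0;0 1 0.1 0 0;0 1 0.1 0 0;0 1 0.1 0 0;0 1 0.1 0 0;0 1 0.1 0 0;0 1 0.1 0 0;0 1 0.1 0 0;0 1 0.1 0 0;0 1 0.1 0 0;0 1 0.1 0 0;0 1 0.1 0 0;0 1 0.1 0 0;0 1 0.1 0 0;0 1 0.1 0 0;0 1 0.1 0 0;0 1 0.1 0 0;0 1 0.1 0 0"

```text
t: 5.1
tcp_pos: [0.4471, 0.1144, 0.299]
tool_rot: [0.685, 0.729, -0.0, -0.0]
force: [0.7, 0.3, -0.0]
finger_gap: 0.004
gripper_force: 0.0
```

```bash
cat >> h.py <<'E'
def yawy(q): # angle of tool y, deg
    R=Rot.from_quat(q).as_matrix();return np.degrees(np.arctan2(R[1,1],R[0,1]))
def case(x,y,z): c,s=np.cos(np.radians(3.5)),np.sin(np.radians(3.5));return np.array([.510+c*x-s*y,.230+s*x+c*y,z])
def delta(p,yaw=None):
    r=readout.sense();R=Rot.from_quat(r["tool_rot"]).as_matrix();d=R.T@(np.asarray(p)-r["tcp_pos"])/.02
    print("tcp",r["tcp_pos"].round(4),"yaw",round(yawy(r["tool_rot"]),2),"F",r["force"].round(1),"gap",round(r["finger_gap"],3),"gf",round(r["gripper_force"],1),"t",round(r["t"],1))
    print(" units x,y,z:",d.round(2), "spin units:",None if yaw is None else round(-(yaw-yawy(r["tool_rot"]))/4,2))
E
python3 -c "
from h import *
delta(case(-.038,0,.2988),3.5)"
```

```text
tcp [0.4471 0.1144 0.299 ] yaw 3.55 F [ 0.7  0.3 -0. ] gap 0.004 gf 0.0 t 5.1
 units x,y,z: [5.58 1.6  0.01] spin units: 0.01
```

>>> send_rows:
  commands: "0 1 0.3 0 0;0 1 0.3 0 0;0 1 0.3 0 0;0 1 0.3 0 0;0 1 0.3 0 0;0 0.58 0.1 0 0;0 0 0 1 0;0 0 0 1 0;0 0 0 1 0;0 0 0 1 0;0 0 0 1 0;0 0 0 1 0;0 0 0 1 0;0 0 0 0.8 0;0 0 0 0.5 0;0 0 0 0.5 0;0 0 0 0.5 0;0 0 0 0.4 0;0 0 0 0 0"

```text
t: 6.68
tcp_pos: [0.4719, 0.2265, 0.1041]
tool_rot: [0.685, 0.729, -0.001, -0.001]
force: [-0.8, 0.5, -0.1]
finger_gap: -0.004
gripper_force: 0.0
```

>>> send_rows:
  commands: "0 0 -0.3 0 0;0 0 -0.3 0 0;0 0 -0.3 0 0;0 0 -0.3 0 0;0 0 -0.3 0 0;0 0 -0.3 0 0;0 0 -0.3 0 0;0 0 -0.3 0 0;0 0 -0.3 0 0;0 0 -0.3 0 0;0 0 -0.3 0 0;0 0 -0.2 0 0;0 0 0 0 0"

```text
t: 7.77
tcp_pos: [0.4007, 0.2221, 0.1051]
tool_rot: [0.685, 0.729, -0.001, -0.001]
force: [0.7, 0.5, 0.4]
finger_gap: -0.001
gripper_force: 0.0
```

```bash
python3 -c "
from h import *
delta(case(0,0,.2),3.5)
s=snap('scene');save(s,'pics/s1.png',4,(170,290,250,400))"
```

```text
tcp [0.4007 0.2221 0.1051] yaw 3.57 F [0.7 0.5 0.4] gap -0.001 gf 0.0 t 7.8
 units x,y,z: [ 0.05  5.47 -4.76] spin units: 0.02
```

View pics/s1.png

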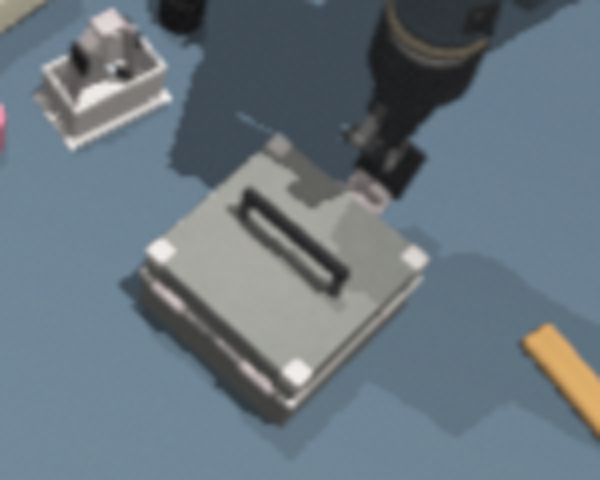

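>>> send_rows:
  commands: "40 0 0 -1 0;40 0 0 -1 0;40 0 0 -1 0;40 0 0 -1 0;40 0 0 -0.6 0;40 0 1 0 0;40 0 1 0 0;40 0 1 0 0;40 0 1 0 0;40 0 1 0 0;40 0 0.47 0 0;40 0 0 0 0;40 0 0 1 0;40 0 0 1 0;40 0 0 1 0;40 0 0 0.5 0;40 0 0 0.5 0;40 0 0 0.4 0;40 0 0 0 0"

```text
t: 9.4
tcp_pos: [0.5108, 0.229, 0.1081]
tool_rot: [0.685, 0.729, -0.001, -0.001]
force: [0.3, -0.1, 1.1]
finger_gap: 0.471
gripper_force: 0.0
```

>>> send_rows:
  commands: "8 0 0 0 0;8 0 0 0 0;8 0 0 0 0;8 0 0 0 0;8 0 0 0 0;8 0 0 0 0"

```text
t: 9.9
tcp_pos: [0.5096, 0.2291, 0.11]
tool_rot: [0.685, 0.729, -0.002, -0.001]
force: [-4.9, 1.0, 4.6]
finger_gap: 0.124
gripper_force: 39.1
```

>>> send_rows:
  commands: "8 0 0.15 -0.19 0;8 0 0.165 -0.18 0;8 0 0.19 -0.16 0;8 0 0.2 -0.155 0;8 0 0.2 -0.15 0;8 0 0.205 -0.14 0;8 0 0.21 -0.125 0;8 0 0.22 -0.115 0;8 0 0.225 -0.11 0;8 0 0.23 -0.095 0;8 0 0.23 -0.08 0;8 0 0.235 -0.07 0;8 0 0.24 -0.06 0;8 0 0.245 -0.05 0;8 0 0.245 -0.035 0;8 0 0.245 -0.025 0;8 0 0.25 -0.01 0;8 0 0.25 0 0;8 0 0.245 0.015 0;8 0 0.245 0.03 0"

```text
t: 11.57
tcp_pos: [0.5987, 0.2344, 0.1448]
tool_rot: [0.685, 0.729, -0.002, -0.001]
force: [-6.1, -0.8, 6.4]
finger_gap: 0.121
gripper_force: 40.9
```

>>> send_rows:
  commands: "22 0 0 0 0;22 0 0 0 0;22 0 0 -0.3 0;22 0 0 -0.7 0;22 0 0 -1 0;22 0 0 -1 0;22 0 0 -1 0;22 0 0 -1 0;0 0 0 -1 0;0 0 -1 0 0;0 0 -1 0 0;0 0 -1 0 0;0 0 -1 0 0;0 0 -1 0 0;0 0 -1 0 0;0 0 -1 0 0;0 0 -1 0 0;0 0 -0.2 0 0"

```text
t: 13.07
tcp_pos: [0.4335, 0.2243, 0.2639]
tool_rot: [0.685, 0.729, -0.001, -0.0]
force: [-0.4, -0.1, -0.7]
finger_gap: -0.003
gripper_force: 0.0
```

>>> send_rows:
  commands: "0 0 0 1 0;0 0 0 1 0;0 0 0 1 0;0 0 0 1 0;0 0 0 1 0;0 0 0 0 0"

```text
t: 13.57
tcp_pos: [0.436, 0.224, 0.1608]
tool_rot: [0.685, 0.729, -0.002, -0.001]
force: [0.1, -0.1, -0.4]
finger_gap: 0.001
gripper_force: 0.0
```

```bash
python3 -c "
from h import *
delta(case(.05,0,.165),3.5)
s=snap('scene');save(s,'pics/s2.png',4,(150,290,250,400))"
```

```text
tcp [0.436  0.224  0.1608] yaw 3.53 F [ 0.1 -0.1 -0.4] gap 0.001 gf 0.0 t 13.6
 units x,y,z: [ 0.07  6.21 -0.24] spin units: 0.01
```

View pics/s2.png

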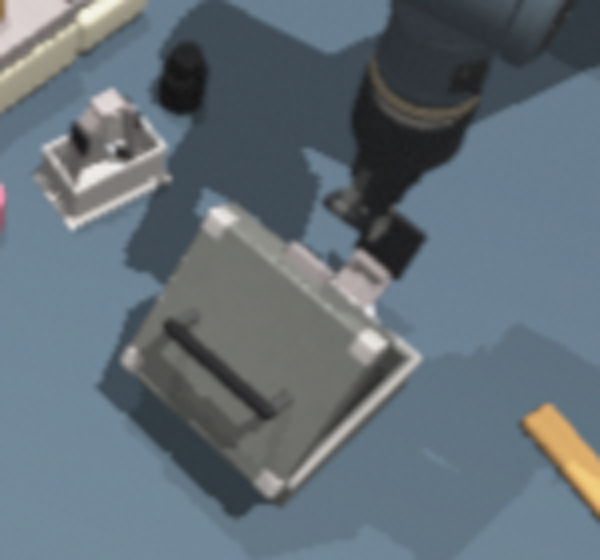

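```bash
cat >> h.py <<'E'
def lidpt(th,u,h,y): # u from hinge towards front, h above lid lower plane
    x,z=-u,h;return case(.0755+x*np.cos(th)+z*np.sin(th),y,.052-x*np.sin(th)+z*np.cos(th))
E
python3 -c "
from h import *
s=np.load('scene0.npy',allow_pickle=True).item()
for th in (.6,.8,.9,1,1.1): print(th,proj(s,lidpt(th,.1425,.032,-.067)).round(1),proj(s,lidpt(th,.1425,.032,.067)).round(1))
print('seen 305,203.8  342.5,235')"
```

```text
0.6 [313.9 201.5] [349.7 230.9]
0.8 [309.5 202.9] [345.8 233. ]
0.9 [306.8 204.2] [343.3 234.7]
1 [303.9 205.9] [340.6 236.8]
1.1 [300.7 208. ] [337.6 239.2]
seen 305,203.8  342.5,235
```

>>> send_rows:
  commands: "0 0 0.5 0 0;0 0 0.5 0 0;0 0 0.5 0 0;0 0 0.4 0 0;0 0 0.4 0 0;0 0 0.4 0 0;0 0 0.4 0 0;0 0 0.4 0 0;0 0 0.4 0 0;0 0 0.4 0 0;0 0 0.4 0 0;0 0 0.4 0 0;0 0 0.4 0 0;0 0 0.4 0 0;0 0 0.3 0 0;0 0 0.2 0 0"

```text
t: 14.95
tcp_pos: [0.5778, 0.2343, 0.1766]
tool_rot: [0.685, 0.729, 0.014, 0.011]
force: [2.2, -1.8, 38.9]
finger_gap: -0.001
gripper_force: 16.1
```

```bash
python3 -c "
from h import *
delta(case(.05,0,.165),3.5)
s=snap('scene');save(s,'pics/s3.png',4,(150,290,250,400))
for th in (1.2,1.4,1.5,1.6,1.7): print(th,proj(s,lidpt(th,.1425,.032,-.067)).round(1),proj(s,lidpt(th,.1425,.032,.067)).round(1))"
```

```text
tcp [0.5778 0.2343 0.1766] yaw 3.54 F [ 2.2 -1.8 38.9] gap -0.001 gf 16.1 t 14.9
 units x,y,z: [-0.01 -0.92  0.55] spin units: 0.01
1.2 [297.4 210.5] [334.4 242.1]
1.4 [290.2 216.4] [327.3 248.7]
1.5 [286.5 219.8] [323.6 252.4]
1.6 [282.8 223.5] [319.9 256.4]
1.7 [279.2 227.3] [316.1 260.5]
```

View pics/s3.png

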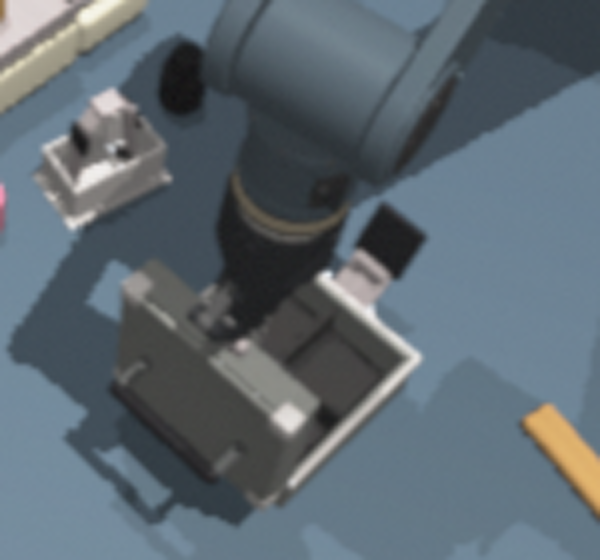

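>>> send_rows:
  commands: "0 0 -0.3 -0.3 0;0 0 -0.3 -0.3 0;0 0 -0.3 0 0;0 0 -0.3 0 0;0 0 -0.5 0 0;0 0 -0.7 0 0;0 0 -0.7 0 0;0 0 -0.5 0 0"

```text
t: 15.67
tcp_pos: [0.4893, 0.2276, 0.174]
tool_rot: [0.685, 0.729, -0.002, -0.001]
force: [0.2, -0.3, 0.4]
finger_gap: -0.001
gripper_force: 0.0
```

```bash
python3 -c "
from h import *
delta([.4831,-.0004,.30],-8.9)
t=snap('top');save(t,'pics/t3.png',4,(165,300,155,345))
"
```

```text
tcp [0.4893 0.2276 0.174 ] yaw 3.56 F [ 0.2 -0.3  0.4] gap -0.001 gf 0.0 t 15.7
 units x,y,z: [-11.36  -1.05  -6.29] spin units: 3.12
```

View pics/t3.png

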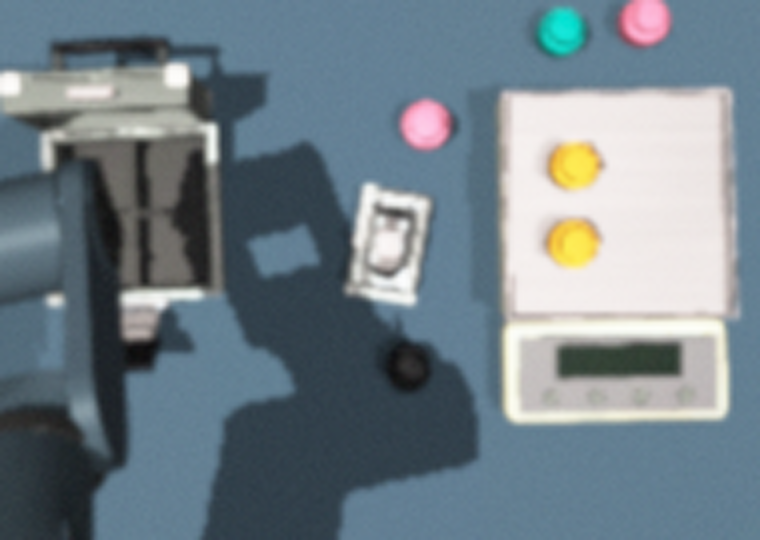

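>>> send_rows:
  commands: "85 0 0 -1 0;85 0 0 -1 0;85 0 0 -1 0;85 0 0 -1 0;85 0 0 -1 0;85 0 0 -1 0;85 0 0 -0.3 0;85 -1 -0.1 0 0;85 -1 -0.1 0 0;85 -1 -0.1 0 0;85 -1 -0.1 0 0;85 -1 -0.1 0 0;85 -1 -0.1 0 0;85 -1 -0.1 0 0;85 -1 -0.1 0 0;85 -1 -0.1 0 0;85 -1 -0.1 0 0;85 -1 0 0 0;85 -0.36 0 0 0.12"

```text
t: 17.3
tcp_pos: [0.4864, -0.0021, 0.3004]
tool_rot: [0.689, 0.725, -0.001, -0.0]
force: [-0.2, 1.0, 0.1]
finger_gap: 0.994
gripper_force: 0.0
```

>>> send_rows:
  commands: "85 0 0 0 1;85 0 0 0 1;85 0 0 0 1;85 0 0 1 0;85 0 0 1 0;85 0 0 1 0;85 0 0 1 0;85 0 0 1 0;85 0 0 0 0"

```text
t: 18.05
tcp_pos: [0.4836, 0.0011, 0.1976]
tool_rot: [0.76, 0.65, -0.003, -0.004]
force: [0.1, -0.2, 1.0]
finger_gap: 0.997
gripper_force: 0.0
```

```bash
python3 -c "
from h import *
delta([.4831,-.0004,.068],-8.9)
s=snap('scene');save(s,'pics/s4.png',5,(130,240,190,310))
"
```

```text
tcp [0.4836 0.0011 0.1976] yaw -8.95 F [ 0.1 -0.2  1. ] gap 0.997 gf 0.0 t 18.1
 units x,y,z: [-0.08  0.05  6.48] spin units: -0.01
```

View pics/s4.png

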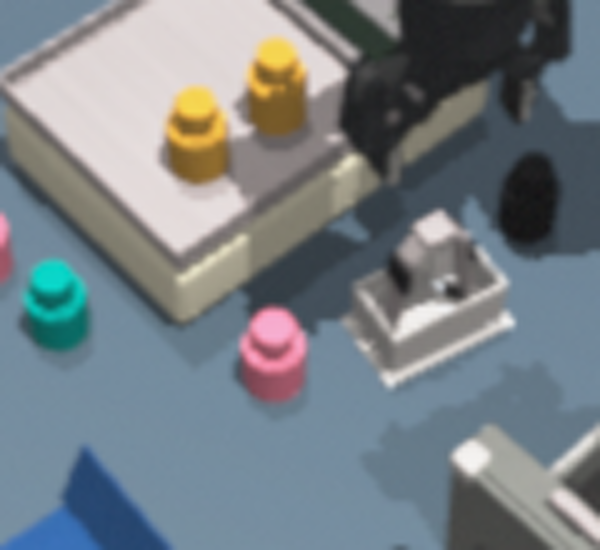

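>>> send_rows:
  commands: "85 -0.08 0.05 1 0;85 0 0 1 0;85 0 0 1 0;85 0 0 1 0;85 0 0 0.8 0;85 0 0 0.6 0;85 0 0 0.5 0;85 0 0 0.4 0;85 0 0 0.18 0;85 0 0 0 0;85 0 0 0 0"

```text
t: 19.02
tcp_pos: [0.4877, -0.0018, 0.0722]
tool_rot: [0.76, 0.65, 0.0, 0.0]
force: [0.0, -0.1, -0.5]
finger_gap: 1.001
gripper_force: 0.0
```

>>> send_rows:
  commands: "70 0 0 0 0;64 0 0 0 0;60 0 0 0 0;57 0 0 0 0;54 0 0 0 0;52 0 0 0 0;52 0 0 0 0;52 0 0 0 0;52 0 0 0 0"
  grip_force: 20

```text
t: 19.77
tcp_pos: [0.488, -0.0019, 0.0726]
tool_rot: [0.76, 0.65, 0.001, 0.001]
force: [-0.2, 0.3, 5.8]
finger_gap: 0.613
gripper_force: 5.9
```

```bash
python3 -c "
from h import *
delta([.4831,-.0004,.068],-8.9)
"
```

```text
tcp [ 0.488  -0.0019  0.0726] yaw -8.93 F [-0.2  0.3  5.8] gap 0.613 gf 5.9 t 19.8
 units x,y,z: [ 0.04 -0.25  0.23] spin units: -0.01
```

>>> send_rows:
  commands: "70 0 0 0 0;70 0 0 0 0;70 0 -0.15 0.15 0;70 0 0 0.1 0;70 0 0 0 0;62 0 0 0 0;58 0 0 0 0;55 0 0 0 0;52 0 0 0 0;52 0 0 0 0;52 0 0 0 0;52 0 0 0 0"
  grip_force: 20

```text
t: 20.77
tcp_pos: [0.4832, -0.001, 0.067]
tool_rot: [0.76, 0.65, -0.001, -0.001]
force: [-1.7, 0.7, 5.4]
finger_gap: 0.609
gripper_force: 9.7
```

>>> send_rows:
  commands: "52 0 0 -0.2 0;52 0 0 -0.4 0;52 0 0 -0.6 0;52 0 0 -0.8 0;52 0 0 -0.8 0;52 0 0 -0.8 0;52 0 0 -0.8 0;52 0 0 -0.8 0;52 0 0 -0.8 0;52 0 0 -0.8 0;52 0 0 -0.8 0;52 0 0 -0.5 0;52 0 0 0 0;52 0 0 0 0"

```text
t: 21.93
tcp_pos: [0.4849, -0.0015, 0.2296]
tool_rot: [0.76, 0.65, 0.001, 0.001]
force: [-0.2, -0.5, -1.0]
finger_gap: 0.609
gripper_force: 7.1
```

```bash
python3 -c "
from h import *
delta([.4872,-.1605,.26],-8.9)
s=snap('scene');save(s,'pics/s5.png',5,(90,210,190,310))
"
```

```text
tcp [ 0.4849 -0.0015  0.2296] yaw -8.94 F [-0.2 -0.5 -1. ] gap 0.609 gf 7.1 t 21.9
 units x,y,z: [-7.84  1.35 -1.52] spin units: -0.01
```

View pics/s5.png

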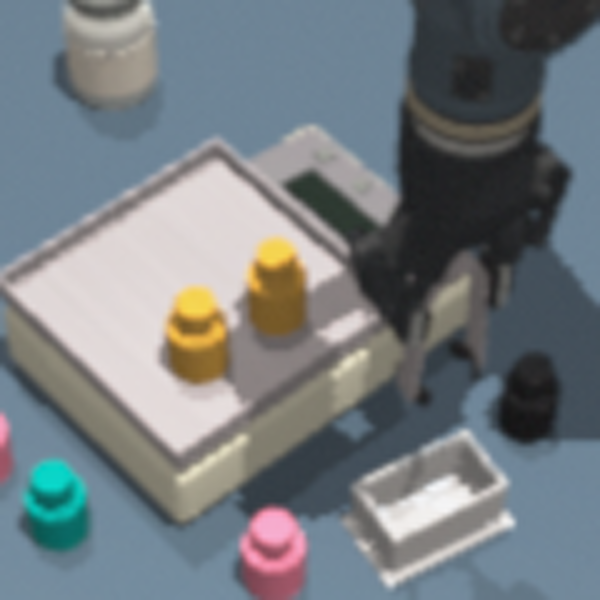

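```bash
python3 -c "
from h import *
s=np.load('scene0.npy',allow_pickle=True).item()
r=readout.sense()
print(plane(s,274.2,169.2,.166),plane(s,282.4,159.6,.166))
print(proj(s,r['tcp_pos']-[0,0,.064]))
t=snap('top');hsv=cv2.cvtColor(np.asarray(t['pixels']),cv2.COLOR_RGB2HSV)
m=cv2.inRange(hsv,(15,150,120),(30,255,255));n,l,st,c=cv2.connectedComponentsWithStats(m)
for i in range(1,n):
  if 40<st[i,4]<160:print(c[i],plane(t,*c[i],.1107))
"
```

```text
[0.50518537 0.00222572 0.166     ] [ 0.46024777 -0.0093758   0.166     ]
[278.43711942 165.28529534]
[297.93684211 206.18947368] [ 0.55336861 -0.16148125  0.1107    ]
[297.74747475 225.37373737] [ 0.48714529 -0.16083953  0.1107    ]
```

>>> send_rows:
  commands: "52 0 0 -0.6 0;52 -0.4 0.1 -0.7 0;52 -0.8 0.15 0 0;52 -0.8 0.15 0 0;52 -0.8 0.15 0 0;52 -0.8 0.15 0 0;52 -0.8 0.15 0 0;52 -0.8 0.15 0 0;52 -0.8 0.15 0 0;52 -0.8 0.15 0 0;52 -0.6 0.05 0 0;52 -0.44 0 0 0;52 0 0 0 0;52 0 0 0 0;52 0 0 0 0"

```text
t: 23.28
tcp_pos: [0.4863, -0.1596, 0.2546]
tool_rot: [0.76, 0.65, 0.0, -0.001]
force: [1.1, -0.6, -1.0]
finger_gap: 0.609
gripper_force: 7.1
```

```bash
python3 -c "
from h import *
delta([.4872,-.1606,.195],-8.9)
s=snap('scene');save(s,'pics/s6.png',5,(90,190,190,310))
"
```

```text
tcp [ 0.4863 -0.1596  0.2546] yaw -8.92 F [ 1.1 -0.6 -1. ] gap 0.609 gf 7.1 t 23.3
 units x,y,z: [-0.04  0.05  2.98] spin units: -0.01
```

View pics/s6.png

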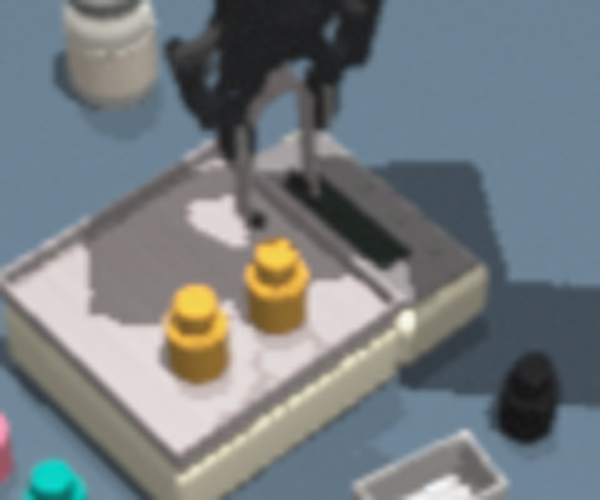

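>>> send_rows:
  commands: "52 0 0 0.4 0;52 0 0 0.5 0;52 0 0 0.5 0;52 0 0 0.4 0;52 0 0 0.4 0;52 0 0 0.3 0;52 0 0 0.3 0;52 0 0 0.18 0;52 0 0 0 0;52 0 0 0 0;52 0 0 0 0"

```text
t: 24.25
tcp_pos: [0.4869, -0.1606, 0.1955]
tool_rot: [0.76, 0.65, 0.0, 0.0]
force: [0.4, 0.0, -0.7]
finger_gap: 0.605
gripper_force: 7.1
```

```bash
python3 -c "
from h import *
delta([.4872,-.1606,.195],-8.9)
s=snap('scene');save(s,'pics/s7.png',5,(90,190,190,310))
"
```

```text
tcp [ 0.4869 -0.1606  0.1955] yaw -8.94 F [ 0.4  0.  -0.7] gap 0.605 gf 7.1 t 24.2
 units x,y,z: [0.   0.01 0.03] spin units: -0.01
```

View pics/s7.png

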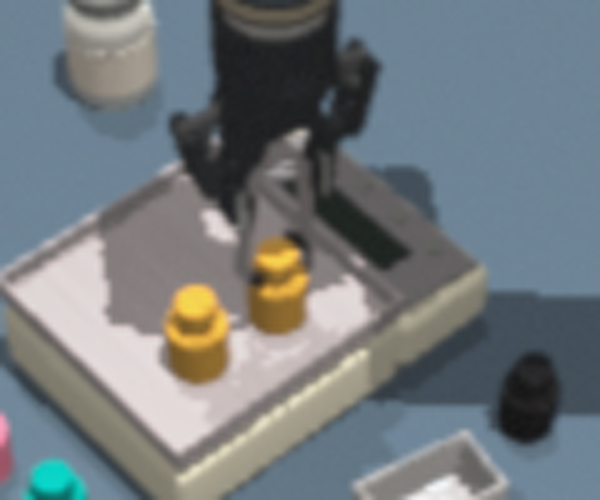

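>>> send_rows:
  commands: "51 0 0 0 0;50 0 0 0 0;49 0 0 0 0;48 0 0 0 0;47 0 0 0 0;46 0 0 0 0;44 0 0 0 0;40 0 0 0 0;35 0 0 0 0;35 0 0 0 0;35 0 0 0 0"
  grip_force: 70

```text
t: 25.22
tcp_pos: [0.4861, -0.1603, 0.1953]
tool_rot: [0.76, 0.65, -0.0, -0.001]
force: [-3.0, 0.4, 4.0]
finger_gap: 0.535
gripper_force: 71.4
```

>>> send_rows:
  commands: "35 0 0 -0.2 0;35 0 0 -0.3 0;35 0 0 -0.4 0;35 0 0 -0.4 0;35 0 0 0 0"

```text
t: 25.63
tcp_pos: [0.4881, -0.1611, 0.223]
tool_rot: [0.76, 0.65, 0.001, 0.002]
force: [1.3, -0.3, -5.5]
finger_gap: 0.529
gripper_force: 73.0
```

```bash
cat >>h.py <<'E'
def brass():
    for n in("top","scene"):
        t=snap(n);hsv=cv2.cvtColor(np.asarray(t['pixels']),cv2.COLOR_RGB2HSV)
        m=cv2.inRange(hsv,(15,130,60),(30,255,255));k,l,st,c=cv2.connectedComponentsWithStats(m)
        for i in range(1,k):
            if 30<st[i,4]<190 and 100<c[i][1]<290:print(n,c[i].round(1),st[i].tolist(),plane(t,*c[i],.1107).round(4))
E
python3 -c "
from h import *
delta(case(-.0355,-.0355,.26),-8.9);brass()
"
```

```text
tcp [ 0.4881 -0.1611  0.223 ] yaw -8.93 F [ 1.3 -0.3 -5.5] gap 0.529 gf 73.0 t 25.6
 units x,y,z: [17.37 -3.3  -1.89] spin units: -0.01
top [297.6 205.6] [293, 201, 11, 11, 90] [ 0.5554 -0.1602  0.1107]
scene [244.5 142.3] [239, 132, 12, 20, 167] [ 0.4769 -0.1771  0.1107]
scene [229.  156.4] [223, 147, 12, 19, 180] [ 0.5558 -0.1626  0.1107]
```

>>> send_rows:
  commands: "35 0 0 -0.6 0;35 0 0 -0.7 0;35 0.3 -0.06 -0.59 0;35 0.6 -0.1 0 0;35 0.8 -0.16 0 0;35 0.9 -0.18 0 0;35 0.9 -0.18 0 0;35 0.9 -0.18 0 0;35 0.9 -0.18 0 0;35 0.9 -0.18 0 0;35 0.9 -0.18 0 0;35 0.9 -0.18 0 0;35 0.9 -0.18 0 0;35 0.9 -0.18 0 0;35 0.9 -0.18 0 0;35 0.9 -0.18 0 0;35 0.9 -0.18 0 0;35 0.9 -0.18 0 0;35 0.9 -0.18 0 0;35 0.9 -0.18 0 0"

```text
t: 27.4
tcp_pos: [0.4727, 0.1508, 0.2579]
tool_rot: [0.76, 0.65, -0.001, -0.001]
force: [0.8, -0.6, -5.4]
finger_gap: 0.532
gripper_force: 73.3
```

>>> send_rows:
  commands: "35 0.6 -0.1 0 0;35 0.4 -0.05 0 0;35 0.2 0 0 0;35 0 0 0 0;35 0 0 0 0;35 0 0 0 0"

```text
t: 27.9
tcp_pos: [0.475, 0.1727, 0.2589]
tool_rot: [0.76, 0.65, -0.0, 0.0]
force: [-0.1, 0.1, -6.3]
finger_gap: 0.536
gripper_force: 73.3
```

```bash
python3 -c "
from h import *
delta(case(-.0355,-.0355,.123),-8.9);brass()
"
```

```text
tcp [0.475  0.1727 0.2589] yaw -8.98 F [-0.1  0.1 -6.3] gap 0.536 gf 73.3 t 27.9
 units x,y,z: [ 0.99 -0.07  6.79] spin units: -0.02
top [298.  205.9] [292, 201, 13, 11, 107] [ 0.5543 -0.1616  0.1107]
top [202.5 228. ] [200, 223, 6, 11, 43] [0.4753 0.1676 0.1107]
top [114.9 246.3] [90, 242, 51, 10, 70] [0.4099 0.4662 0.1107]
scene [229.  156.8] [224, 148, 11, 18, 169] [ 0.5568 -0.161   0.1107]
scene [320.9 199.4] [313, 188, 15, 21, 182] [0.4414 0.1532 0.1107]
scene [394.6 269.7] [382, 253, 33, 42, 63] [0.4494 0.4479 0.1107]
```

>>> send_rows:
  commands: "35 0.5 -0.07 0 0;35 0.49 0 0 0;35 0 0 0.5 0;35 0 0 0.8 0;35 0 0 0.8 0;35 0 0 0.8 0;35 0 0 0.8 0;35 0 0 0.7 0;35 0 0 0.5 0;35 0 0 0.3 0;35 0 0 0.2 0;35 0 0 0.2 0;35 0 0 0 0;35 0 0 0 0;35 0 0 0 0"

```text
t: 29.25
tcp_pos: [0.4772, 0.1933, 0.1476]
tool_rot: [0.76, 0.65, 0.001, 0.0]
force: [0.7, -0.3, -4.6]
finger_gap: 0.531
gripper_force: 73.0
```

```bash
python3 -c "
from h import *
delta(case(-.0355,-.0355,.123),-8.9);
s=snap('scene');hsv=cv2.cvtColor(np.asarray(s['pixels']),cv2.COLOR_RGB2HSV)
r=readout.sense();save(s,'pics/s8.png',5,(150,260,260,390));print(proj(s,r['tcp_pos']-[0,0,.064]))
"
```

```text
tcp [0.4772 0.1933 0.1476] yaw -8.93 F [ 0.7 -0.3 -4.6] gap 0.531 gf 73.0 t 29.2
 units x,y,z: [-0.05 -0.02  1.23] spin units: -0.01
[320.68382415 218.80670111]
```

View pics/s8.png

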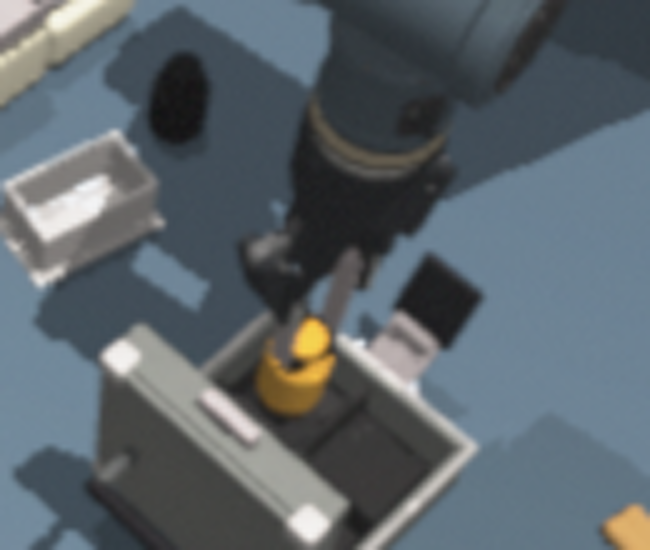

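>>> send_rows:
  commands: "35 0 0 0.2 0;35 0 0 0.2 0;35 0 0 0.2 0;35 0 0 0.15 0;35 0 0 0.1 0;35 0 0 0.1 0;35 0 0 0.1 0;35 0 0 0.05 0;35 0 0 0 0;35 0 0 0 0"

```text
t: 30.13
tcp_pos: [0.4767, 0.1932, 0.125]
tool_rot: [0.76, 0.65, 0.0, -0.0]
force: [0.2, 0.7, -4.8]
finger_gap: 0.531
gripper_force: 73.0
```

>>> send_rows:
  commands: "35 0 0 0.05 0;35 0 0 0.05 0;35 0 0 0.05 0;35 0 0 0 0"

```text
t: 30.47
tcp_pos: [0.4771, 0.1932, 0.1233]
tool_rot: [0.76, 0.65, 0.0, 0.0]
force: [-0.9, -0.8, 5.3]
finger_gap: 0.531
gripper_force: 74.0
```

>>> send_rows:
  commands: "45 0 0 0 0;46 0 0 0 0;47 0 0 0 0;48 0 0 0 0;49 0 0 0 0;50 0 0 0 0;51 0 0 0 0;52 0 0 0 0;52 0 0 0 0;52 0 0 0 0;52 0 0 0 0"
  grip_force: 20

```text
t: 31.38
tcp_pos: [0.4766, 0.1932, 0.122]
tool_rot: [0.76, 0.65, -0.0, -0.0]
force: [-0.4, -0.6, -0.9]
finger_gap: 0.608
gripper_force: 7.1
```

>>> send_rows:
  commands: "52 0 0 -0.1 0;52 0 0 -0.2 0;52 0 0 -0.3 0;52 0 0 -0.4 0;52 0 0 -0.5 0;52 0 0 -0.7 0;52 0 0 -1 0;52 0 0 -1 0;52 0 0 -1 0;52 0 0 -1 0;52 0 0 -0.6 0;52 0 0 0 0"

```text
t: 32.38
tcp_pos: [0.4785, 0.1937, 0.262]
tool_rot: [0.76, 0.65, 0.003, 0.002]
force: [0.4, 0.6, -1.4]
finger_gap: 0.608
gripper_force: 7.1
```

```bash
python3 -c "
from h import *
delta([.5544,-.1617,.255],-8.9);brass()
"
```

```text
tcp [0.4785 0.1937 0.262 ] yaw -8.92 F [ 0.4  0.6 -1.4] gap 0.608 gf 7.1 t 32.4
 units x,y,z: [-16.97   6.5    0.35] spin units: -0.01
top [298.1 205.9] [292, 201, 13, 11, 108] [ 0.5544 -0.1619  0.1107]
top [200.5 223.8] [195, 218, 12, 13, 122] [0.4895 0.1746 0.1107]
top [103.4 244.3] [90, 242, 27, 6, 39] [0.4164 0.5059 0.1107]
scene [229.  156.8] [224, 148, 11, 18, 169] [ 0.5568 -0.161   0.1107]
scene [314.2 225.1] [307, 217, 14, 18, 182] [0.5219 0.204  0.1107]
scene [395.7 270.5] [382, 253, 39, 49, 90] [0.449  0.4514 0.1107]
```

>>> send_rows:
  commands: "52 -0.4 0.15 0 0;52 -0.7 0.25 0 0;52 -1 0.38 0 0;52 -1 0.38 0 0;52 -1 0.38 0 0;52 -1 0.38 0 0;52 -1 0.38 0 0;52 -1 0.38 0 0;52 -1 0.38 0 0;52 -1 0.38 0 0;52 -1 0.38 0 0;52 -1 0.38 0 0;52 -1 0.38 0 0;52 -1 0.38 0 0;52 -1 0.38 0 0;52 -1 0.38 0 0;52 -0.9 0.4 0 0;52 -0.7 0.3 0 0;52 -0.27 0.08 0.3 0;52 0 0 0 0"

```text
t: 34.15
tcp_pos: [0.5514, -0.1633, 0.25]
tool_rot: [0.761, 0.649, -0.001, -0.002]
force: [-0.9, 0.4, -1.0]
finger_gap: 0.609
gripper_force: 7.1
```

```bash
python3 -c "
from h import *
delta([.5544,-.1617,.195],-8.9);brass()
"
```

```text
tcp [ 0.5514 -0.1633  0.25  ] yaw -9.05 F [-0.9  0.4 -1. ] gap 0.609 gf 7.1 t 34.1
 units x,y,z: [0.1  0.14 2.75] spin units: -0.04
top [200.6 223.9] [195, 218, 12, 13, 124] [0.4892 0.1742 0.1107]
scene [229.  156.4] [223, 147, 12, 19, 180] [ 0.5559 -0.1624  0.1107]
scene [314.2 225.1] [307, 217, 14, 18, 182] [0.5219 0.204  0.1107]
```

Weight still in place; settle the arm, then descend.

>>> send_rows:
  commands: "52 0 0 0 0;52 0 0 0 0;52 0 0 0.4 0;52 0 0 0.4 0;52 0 0 0 0;52 0 0 0 0"

```text
t: 34.75
tcp_pos: [0.5517, -0.1616, 0.2351]
tool_rot: [0.76, 0.65, -0.0, -0.001]
force: [1.0, -0.2, -0.9]
finger_gap: 0.613
gripper_force: 7.1
```

```bash
python3 -c "
from h import *
delta([.5544,-.1617,.195],-8.9)
"
```

```text
tcp [ 0.5517 -0.1616  0.2351] yaw -8.91 F [ 1.  -0.2 -0.9] gap 0.613 gf 7.1 t 34.8
 units x,y,z: [0.02 0.14 2.  ] spin units: -0.0
```

>>> send_rows:
  commands: "52 0 0.1 0.3 0;52 0 0 0.4 0;52 0 0 0.4 0;52 0 0 0.3 0;52 0 0 0.3 0;52 0 0 0.2 0;52 0 0 0.1 0;52 0 0 0 0;52 0 0 0 0;52 0 0 0 0"

```text
t: 35.58
tcp_pos: [0.5546, -0.1627, 0.1964]
tool_rot: [0.76, 0.65, 0.0, 0.0]
force: [-0.4, 0.1, 0.3]
finger_gap: 0.606
gripper_force: 7.1
```

```bash
python3 -c "
from h import *
delta([.5544,-.1617,.195],-8.9);brass()
"
```

```text
tcp [ 0.5546 -0.1627  0.1964] yaw -8.93 F [-0.4  0.1  0.3] gap 0.606 gf 7.1 t 35.6
 units x,y,z: [ 0.05 -0.02  0.07] spin units: -0.01
top [200.5 224. ] [195, 218, 12, 13, 126] [0.489  0.1745 0.1107]
scene [229.3 156.7] [224, 147, 11, 19, 168] [ 0.5558 -0.1609  0.1107]
scene [314.2 225.1] [307, 217, 14, 18, 183] [0.5219 0.2042 0.1107]
```

>>> send_rows:
  commands: "51 0 0 0.05 0;50 0 0 0 0;49 0 0 0 0;48 0 0 0 0;47 0 0 0 0;46 0 0 0 0;44 0 0 0 0;40 0 0 0 0;35 0 0 0 0;35 0 0 0 0;35 0 0 0 0"
  grip_force: 70

```text
t: 36.6
tcp_pos: [0.5538, -0.1622, 0.195]
tool_rot: [0.76, 0.65, -0.0, -0.001]
force: [-2.1, 2.4, 3.2]
finger_gap: 0.53
gripper_force: 71.4
```

>>> send_rows:
  commands: "35 0 0 -0.2 0;35 0 0 -0.3 0;35 0 0 -0.4 0;35 0 0 -0.6 0;35 0 0 -0.7 0;35 0 0 -0.6 0;35 0 0 -0.4 0;35 0 0 0 0;35 0 0 0 0"

```text
t: 37.35
tcp_pos: [0.5546, -0.1627, 0.2594]
tool_rot: [0.76, 0.65, 0.0, 0.001]
force: [-0.5, 0.8, -5.9]
finger_gap: 0.533
gripper_force: 72.8
```

```bash
python3 -c "
from h import *
delta(case(-.0355,.0355,.26),-8.9);brass()
"
```

```text
tcp [ 0.5546 -0.1627  0.2594] yaw -8.94 F [-0.5  0.8 -5.9] gap 0.533 gf 72.8 t 37.4
 units x,y,z: [20.4  -7.37 -0.05] spin units: -0.01
top [200.6 223.9] [195, 218, 12, 13, 123] [0.4891 0.1744 0.1107]
scene [228.4 144.3] [223, 134, 12, 21, 182] [ 0.5249 -0.2049  0.1107]
scene [314.2 225.1] [307, 217, 14, 18, 182] [0.5219 0.204  0.1107]
```

>>> send_rows:
  commands: "35 0.3 -0.3 0 0;35 0.6 -0.5 0 0;35 0.9 -0.5 0 0;35 1 -0.5 0 0;35 1 -0.5 0 0;35 1 -0.5 0 0;35 1 -0.5 0 0;35 1 -0.5 0 0;35 1 -0.5 0 0;35 1 -0.5 0 0;35 1 -0.4 0 0;35 1 -0.4 0 0;35 1 -0.3 0 0;35 1 -0.3 0 0;35 1 -0.3 0 0;35 1 -0.2 0 0;35 1 -0.2 0 0;35 1 -0.2 0 0;35 1 -0.17 0 0;35 1 -0.1 0 0"

```text
t: 39.12
tcp_pos: [0.4654, 0.2329, 0.2583]
tool_rot: [0.76, 0.65, -0.001, -0.001]
force: [0.5, 0.3, -5.3]
finger_gap: 0.532
gripper_force: 72.9
```

>>> send_rows:
  commands: "35 0.8 0 0 0;35 0.5 0 0 0;35 0.3 0 0 0;35 0 0 0 0;35 0 0 0 0;35 0 0 0 0"

```text
t: 39.62
tcp_pos: [0.4717, 0.2625, 0.2588]
tool_rot: [0.76, 0.65, -0.001, 0.0]
force: [-0.1, -0.0, -5.6]
finger_gap: 0.532
gripper_force: 72.9
```

```bash
python3 -c "
from h import *
delta(case(-.0355,.0355,.123),-8.9);brass()
"
```

```text
tcp [0.4717 0.2625 0.2588] yaw -8.97 F [-0.1 -0.  -5.6] gap 0.532 gf 72.9 t 39.6
 units x,y,z: [0.05 0.03 6.79] spin units: -0.02
top [200.4 224. ] [194, 218, 13, 13, 135] [0.4888 0.1749 0.1107]
top [171.2 229.3] [165, 223, 14, 13, 132] [0.4697 0.2748 0.1107]
top [137.9 253.6] [126, 250, 21, 9, 118] [0.3858 0.3867 0.1107]
scene [314.1 225.5] [307, 217, 14, 19, 179] [0.523  0.205  0.1107]
scene [398.5 272.9] [382, 253, 51, 64, 159] [0.4484 0.4609 0.1107]
```

>>> send_rows:
  commands: "35 0.05 0.03 0.5 0;35 0 0 0.8 0;35 0 0 0.8 0;35 0 0 0.8 0;35 0 0 0.8 0;35 0 0 0.7 0;35 0 0 0.5 0;35 0 0 0.4 0;35 0 0 0.3 0;35 0 0 0.3 0;35 0 0 0.2 0;35 0 0 0.2 0;35 0 0 0.1 0;35 0 0 0.1 0;35 0 0 0.1 0;35 0 0 0 0;35 0 0 0 0"

```text
t: 41.13
tcp_pos: [0.4729, 0.2643, 0.1271]
tool_rot: [0.76, 0.65, 0.0, 0.0]
force: [-1.1, 0.3, -5.7]
finger_gap: 0.529
gripper_force: 72.8
```

>>> send_rows:
  commands: "35 0 0 0.05 0;35 0 0 0.05 0;35 0 0 0 0"

```text
t: 41.38
tcp_pos: [0.4728, 0.2643, 0.1249]
tool_rot: [0.76, 0.65, -0.0, -0.0]
force: [0.1, -0.2, -5.2]
finger_gap: 0.535
gripper_force: 72.9
```

>>> send_rows:
  commands: "35 0 0 0.05 0;35 0 0 0.05 0;35 0 0 0 0"

```text
t: 41.63
tcp_pos: [0.473, 0.2643, 0.1231]
tool_rot: [0.76, 0.65, 0.0, 0.0]
force: [0.2, -0.4, -5.6]
finger_gap: 0.531
gripper_force: 73.0
```

>>> send_rows:
  commands: "35 0 0 0.05 0;35 0 0 0.05 0;35 0 0 0 0"

```text
t: 41.88
tcp_pos: [0.4731, 0.2645, 0.1229]
tool_rot: [0.76, 0.65, 0.001, 0.0]
force: [-2.3, -0.8, 8.8]
finger_gap: 0.532
gripper_force: 74.4
```

>>> send_rows:
  commands: "45 0 0 0 0;46 0 0 0 0;47 0 0 0 0;48 0 0 0 0;49 0 0 0 0;50 0 0 0 0;51 0 0 0 0;52 0 0 0 0;52 0 0 0 0;52 0 0 0 0;52 0 0 0 0"
  grip_force: 20

```text
t: 42.8
tcp_pos: [0.4728, 0.2643, 0.1209]
tool_rot: [0.76, 0.65, -0.0, -0.0]
force: [0.2, -0.7, -1.6]
finger_gap: 0.609
gripper_force: 7.1
```

>>> send_rows:
  commands: "52 0 0 -0.1 0;52 0 0 -0.2 0;52 0 0 -0.3 0;52 0 0 -0.4 0;52 0 0 -0.5 0;52 0 0 -0.7 0;52 0 0 -1 0;52 0 0 -1 0;52 0 0 -1 0;52 0 0 -1 0;52 0 0 -0.6 0;52 0 0 0 0;52 0 0 0 0"

```text
t: 43.88
tcp_pos: [0.4731, 0.2644, 0.2583]
tool_rot: [0.76, 0.65, 0.001, 0.001]
force: [-0.7, 0.2, -0.9]
finger_gap: 0.61
gripper_force: 7.1
```

```bash
python3 -c "
from h import *
delta([.4831,-.0004,.26],-8.9);brass()
s=np.load('scene0.npy',allow_pickle=True).item();t=np.load('top0.npy',allow_pickle=True).item()
for y in(-.0355,.0355):print(proj(s,case(-.0355,y,.039)),proj(t,case(-.0355,y,.045)))
"
```

```text
tcp [0.4731 0.2644 0.2583] yaw -8.93 F [-0.7  0.2 -0.9] gap 0.61 gf 7.1 t 43.9
 units x,y,z: [-13.     2.55  -0.09] spin units: -0.01
top [200.6 224. ] [195, 218, 12, 13, 130] [0.4889 0.1743 0.1107]
top [178.5 227.6] [172, 222, 15, 12, 144] [0.4757 0.2502 0.1107]
top [137.4 253.6] [125, 250, 22, 9, 119] [0.386  0.3882 0.1107]
scene [314.1 225.5] [307, 217, 14, 19, 179] [0.523  0.205  0.1107]
scene [390.  261.3] [382, 252, 18, 20, 107] [0.4394 0.4236 0.1107]
[318.37356644 225.46432314] [198.14103155 227.11974524]
[335.57631096 240.08418357] [178.5425247  228.14516917]
```

>>> send_rows:
  commands: "52 -0.4 0.1 0 0;52 -0.8 0.2 0 0;52 -1 0.2 0 0;52 -1 0.2 0 0;52 -1 0.2 0 0;52 -1 0.2 0 0;52 -1 0.2 0 0;52 -1 0.2 0 0;52 -1 0.2 0 0;52 -1 0.2 0 0;52 -1 0.2 0 0;52 -1 0.2 0 0;52 -0.8 0.2 0 0;52 -0.6 0.05 0 0;52 -0.4 0 0 0;52 0 0 0 0;52 0 0 0 0;52 0 0 0 0"

```text
t: 45.48
tcp_pos: [0.4825, -0.0, 0.2567]
tool_rot: [0.76, 0.65, -0.0, -0.0]
force: [-0.9, 0.0, -1.0]
finger_gap: 0.611
gripper_force: 7.1
```

```bash
python3 -c "
from h import *
delta([.4835,-.0008,.067],-8.9);brass()
s=snap('scene');im=s['pixels'];import numpy as np
save(s,'pics/s9.png',5,(140,260,250,390))
"
```

```text
tcp [ 0.4825 -0.      0.2567] yaw -8.92 F [-0.9  0.  -1. ] gap 0.611 gf 7.1 t 45.5
 units x,y,z: [-0.03  0.07  9.48] spin units: -0.01
top [200.5 224. ] [195, 218, 12, 13, 125] [0.4888 0.1746 0.1107]
top [178.4 227.7] [172, 222, 14, 12, 141] [0.4756 0.2504 0.1107]
scene [314.1 225.2] [307, 217, 14, 18, 180] [0.5221 0.2041 0.1107]
scene [396.5 272.2] [382, 253, 38, 48, 66] [0.4514 0.4561 0.1107]
```

View pics/s9.png

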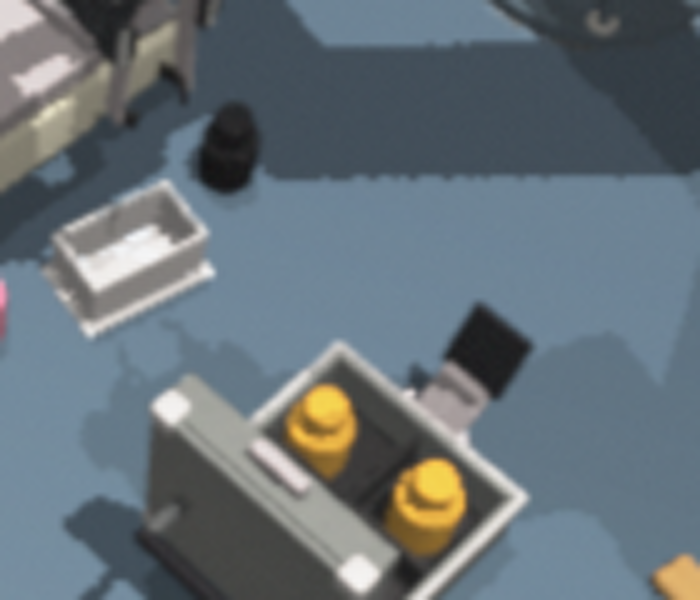

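>>> send_rows:
  commands: "52 0 0.05 0.5 0;52 0 0 0.9 0;52 0 0 0.9 0;52 0 0 0.9 0;52 0 0 0.9 0;52 0 0 0.9 0;52 0 0 0.9 0;52 0 0 0.7 0;52 0 0 0.6 0;52 0 0 0.5 0;52 0 0 0.4 0;52 0 0 0.3 0;52 0 0 0.3 0;52 0 0 0.2 0;52 0 0 0.2 0;52 0 0 0.1 0;52 0 0 0.1 0;52 0 0 0 0;52 0 0 0 0"

```text
t: 47.22
tcp_pos: [0.4839, -0.0007, 0.0711]
tool_rot: [0.76, 0.65, 0.0, 0.0]
force: [0.7, -0.8, -0.5]
finger_gap: 0.61
gripper_force: 7.1
```

>>> send_rows:
  commands: "52 0 0 0.07 0;52 0 0 0.07 0;52 0 0 0.07 0;52 0 0 0 0;52 0 0 0 0"

```text
t: 47.63
tcp_pos: [0.4842, -0.0007, 0.067]
tool_rot: [0.76, 0.65, 0.0, 0.0]
force: [0.2, 0.3, 0.3]
finger_gap: 0.611
gripper_force: 6.4
```

>>> send_rows:
  commands: "52 0 0 0.06 0;52 0 0 0 0;54 0 0 0 0;56 0 0 0 0;60 0 0 0 0;70 0 0 0 0;85 0 0 0 0;85 0 0 0 0;85 0 0 0 0"

```text
t: 48.38
tcp_pos: [0.4836, -0.0006, 0.0654]
tool_rot: [0.76, 0.65, -0.0, -0.0]
force: [0.8, -0.0, -0.3]
finger_gap: 0.996
gripper_force: 0.0
```

>>> send_rows:
  commands: "85 0 0 -0.3 0;85 0 0 -0.6 0;85 0 0 -1 0;85 0 0 -1 0;85 0 0 -1 0;85 0 0 -1 0;85 0 0 -1 0;85 0 0 -1 0;85 0 0 -1 0;85 0 0 -1 0;85 0 0 -1 0;0 0 0 -1 0;0 0 0 -1 -0.5;0 0 0 -1 -1;0 0 0 0 -1;0 0 0 0 -0.62;0 0 0 0 0;0 0 0 0 0"

```text
t: 49.88
tcp_pos: [0.4834, -0.0005, 0.3238]
tool_rot: [0.685, 0.728, -0.0, -0.0]
force: [-0.0, 0.7, -0.3]
finger_gap: 0.004
gripper_force: 0.0
```

```bash
python3 -c "
from h import *
delta(case(.175,0,.30),3.5)
s=snap('scene');save(s,'pics/s10.png',5,(140,260,250,390))
"
```

```text
tcp [ 0.4834 -0.0005  0.3238] yaw 3.48 F [-0.   0.7 -0.3] gap 0.004 gf 0.0 t 49.9
 units x,y,z: [11.43 10.78  1.19] spin units: -0.0
```

View pics/s10.png

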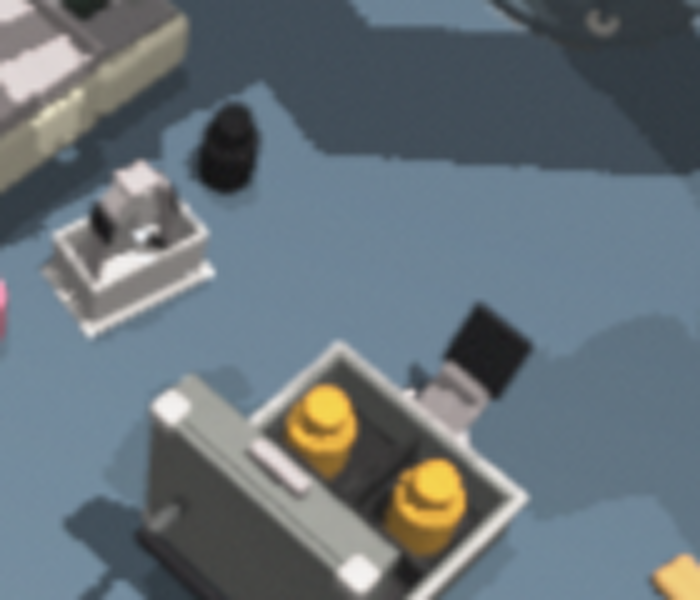

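>>> send_rows:
  commands: "0 0.5 0.5 0 0;0 1 1 0 0;0 1 1 0 0;0 1 1 0 0;0 1 1 0 0;0 1 1 0 0;0 1 1 0 0;0 1 1 0 0;0 1 1 0 0;0 1 1 0 0;0 1 0.9 0 0;0 0.93 0.6 0 0;0 0 0 0 0;0 0 0 0 0"

```text
t: 51.1
tcp_pos: [0.689, 0.242, 0.3221]
tool_rot: [0.685, 0.729, -0.001, -0.001]
force: [-1.0, -0.5, 0.2]
finger_gap: -0.004
gripper_force: 0.0
```

```bash
python3 -c "
from h import *
delta(case(.182,0,.126),3.5)
"
```

```text
tcp [0.689  0.242  0.3221] yaw 3.61 F [-1.  -0.5  0.2] gap -0.004 gf 0.0 t 51.1
 units x,y,z: [-0.05  0.15  9.8 ] spin units: 0.03
```

>>> send_rows:
  commands: "0 0 0.15 1 0;0 0 0 1 0;0 0 0 1 0;0 0 0 1 0;0 0 0 1 0;0 0 0 1 0;0 0 0 1 0;0 0 0 1 0;0 0 0 1 0;0 0 0 0.5 0;0 0 0 0.3 0;0 0 0 0 0;0 0 0 0 0"

```text
t: 52.18
tcp_pos: [0.6927, 0.241, 0.1284]
tool_rot: [0.685, 0.728, 0.0, 0.0]
force: [0.2, -0.2, 0.7]
finger_gap: 0.003
gripper_force: 0.0
```

>>> send_rows:
  commands: "0 0 -0.4 0 0;0 0 -0.4 0 0;0 0 -0.3 0 0;0 0 -0.3 0 0;0 0 -0.3 0 0;0 0 -0.3 0 0;0 0 -0.3 0 0;0 0 -0.3 0 0;0 0 -0.3 0 0;0 0 -0.3 0 0"

```text
t: 53.02
tcp_pos: [0.6465, 0.239, 0.1408]
tool_rot: [0.685, 0.728, 0.019, 0.015]
force: [19.9, -0.8, 27.1]
finger_gap: 0.0
gripper_force: 14.4
```

>>> send_rows:
  commands: "0 0 0 -0.3 0;0 0 0 -0.3 0;0 0 -0.2 -0.1 0;0 0 -0.23 -0.1 0;0 0 -0.25 -0.07 0;0 0 -0.25 -0.06 0;0 0 -0.25 -0.05 0;0 0 -0.25 -0.04 0;0 0 -0.25 -0.03 0;0 0 -0.25 -0.01 0"

```text
t: 53.85
tcp_pos: [0.5924, 0.2356, 0.1525]
tool_rot: [0.685, 0.729, 0.004, 0.003]
force: [3.2, -0.0, 3.5]
finger_gap: -0.003
gripper_force: 2.0
```

```bash
cat >> h.py <<'E'
def lid():
    t=snap("top");g=np.asarray(t["pixels"])[150:245,150:225].min(2);n,l,st,c=cv2.connectedComponentsWithStats((g>222).astype(np.uint8))
    for i in range(1,n):
        if 5<st[i,4]<60:print("white",(c[i]+[150,150]).round(1),st[i,4])
    for th in np.arange(0,1.6,.15):print(round(th,2),proj(t,lidpt(th,.1425,.032,-.067)).round(1),proj(t,lidpt(th,.1425,.032,.067)).round(1))
E
python3 -c "
from h import *
delta(case(.0,0,.126),3.5);lid()
"
```

```text
tcp [0.5924 0.2356 0.1525] yaw 3.55 F [ 3.2 -0.   3.5] gap -0.003 gf 2.0 t 53.9
 units x,y,z: [-0.03 -4.14  1.28] spin units: 0.01
white [196.  238.7] 39
0.0 [205.8 235.9] [167.6 237.9]
0.15 [204.9 234.3] [166.1 236.3]
0.3 [204.  231.7] [164.6 233.8]
0.45 [203.2 228.2] [163.2 230.3]
0.6 [202.3 223.8] [161.8 225.9]
0.75 [201.5 218.6] [160.6 220.8]
0.9 [200.8 212.8] [159.6 214.9]
1.05 [200.2 206.4] [158.7 208.6]
1.2 [199.7 199.8] [158.1 201.9]
1.35 [199.3 193. ] [157.8 195.2]
1.5 [199.1 186.3] [157.7 188.5]
```

>>> send_rows:
  commands: "0 0 -0.25 0.02 0;0 0 -0.25 0.03 0;0 0 -0.24 0.05 0;0 0 -0.24 0.06 0;0 0 -0.24 0.07 0;0 0 -0.23 0.09 0;0 0 -0.22 0.1 0;0 0 -0.22 0.11 0;0 0 -0.21 0.12 0;0 0 -0.2 0.13 0"

```text
t: 54.73
tcp_pos: [0.5432, 0.2321, 0.1327]
tool_rot: [0.685, 0.729, -0.0, -0.0]
force: [1.1, -0.4, 2.0]
finger_gap: -0.001
gripper_force: 0.8
```

```bash
python3 -c "
from h import *
delta(case(.0,0,.2),3.5);lid()
s=snap('scene');g=np.asarray(s['pixels'])[170:280,260:362].min(2);n,l,st,c=cv2.connectedComponentsWithStats((g>215).astype(np.uint8))
for i in range(1,n):
    if 4<st[i,4]<60:print('white',(c[i]+[260,170]).round(1),st[i,4])
for th in np.arange(0,1.2,.15):print(round(th,2),proj(s,lidpt(th,.1425,.032,-.067)).round(1),proj(s,lidpt(th,.1425,.032,.067)).round(1))
"
```

```text
tcp [0.5432 0.2321 0.1327] yaw 3.55 F [ 1.1 -0.4  2. ] gap -0.001 gf 0.8 t 54.7
 units x,y,z: [-0.   -1.67 -3.36] spin units: 0.01
0.0 [205.8 235.9] [167.6 237.9]
0.15 [204.9 234.3] [166.1 236.3]
0.3 [204.  231.7] [164.6 233.8]
0.45 [203.2 228.2] [163.2 230.3]
0.6 [202.3 223.8] [161.8 225.9]
0.75 [201.5 218.6] [160.6 220.8]
0.9 [200.8 212.8] [159.6 214.9]
1.05 [200.2 206.4] [158.7 208.6]
1.2 [199.7 199.8] [158.1 201.9]
1.35 [199.3 193. ] [157.8 195.2]
1.5 [199.1 186.3] [157.7 188.5]
white [274.3 192.6] 25
white [353.8 232.2] 6
white [322.8 264.4] 5
0.0 [319.6 206.2] [353.2 233.8]
0.15 [319.3 203.9] [353.4 231.9]
0.3 [318.2 202.2] [352.9 230.7]
0.45 [316.5 201.4] [351.7 230.3]
0.6 [313.9 201.5] [349.7 230.9]
0.75 [310.7 202.4] [346.9 232.3]
0.9 [306.8 204.2] [343.3 234.7]
1.05 [302.3 206.9] [339.2 238. ]
```

>>> send_rows:
  commands: "0 0 0.2 -0.5 0;0 0 0 -1 0;0 0 0 -0.3 0;0 0 -0.8 0 0;0 0 -1 0 0;0 0 -1 0 0;0 0 -1 0 0;0 0 -0.2 0 0;0 0 0 0 0;0 0 0 0.6 0;0 0 0 0.6 0;0 0 0 0.4 0;0 0 0 0.3 0;0 0 0 0.3 0;0 0 0 0.2 0;0 0 0 0.2 0;0 0 0 0.2 0;0 0 0 0.2 0;0 0 0 0.2 0;0 0 0 0.2 0"

```text
t: 56.5
tcp_pos: [0.4679, 0.2275, 0.101]
tool_rot: [0.685, 0.729, -0.0, -0.0]
force: [-0.6, 0.1, 0.8]
finger_gap: -0.001
gripper_force: 0.8
```

```bash
python3 -c "
from h import *
delta(case(-.042,0,.092),3.5)
"
```

```text
tcp [0.4679 0.2275 0.101 ] yaw 3.55 F [-0.6  0.1  0.8] gap -0.001 gf 0.8 t 56.5
 units x,y,z: [-0.    0.01  0.45] spin units: 0.01
```

>>> send_rows:
  commands: "0 0 0 0.15 0;0 0 0 0.15 0;0 0 0 0.15 0;0 0 0 0.1 0;0 0 0 0.1 0;0 0 0 0 0"

```text
t: 57.0
tcp_pos: [0.468, 0.2275, 0.0917]
tool_rot: [0.685, 0.729, 0.0, 0.0]
force: [-7.2, -1.2, 28.9]
finger_gap: -0.001
gripper_force: 14.8
```

>>> send_rows:
  commands: "0 0 0 -0.3 0;0 0 0 -0.7 0;0 0 0 -1 0;0 0 0 -1 0;0 0 0 -0.5 0;0 0 -0.75 0 0;0 0 -1 0 0;0 0 -1 0 0;0 0 -1 0 0;0 0 -1 0 0;0 0 -1 0 0;0 0 -1 0 0;0 0 0 0 0;0 0 0 0 0"

```text
t: 58.17
tcp_pos: [0.333, 0.2191, 0.1582]
tool_rot: [0.685, 0.729, 0.0, 0.0]
force: [0.7, 0.5, 0.7]
finger_gap: -0.001
gripper_force: 0.0
```

```bash
python3 -c "
from h import *
delta(case(-.178,0,.094),3.5);lid()
"
```

```text
tcp [0.333  0.2191 0.1582] yaw 3.59 F [0.7 0.5 0.7] gap -0.001 gf 0.0 t 58.2
 units x,y,z: [ 0.   -0.04  3.21] spin units: 0.02
white [204. 198.] 21
white [166.1 200. ] 20
white [205.6 236.1] 19
white [167.3 237.6] 16
white [186.7 241. ] 29
0.0 [205.8 235.9] [167.6 237.9]
0.15 [204.9 234.3] [166.1 236.3]
0.3 [204.  231.7] [164.6 233.8]
0.45 [203.2 228.2] [163.2 230.3]
0.6 [202.3 223.8] [161.8 225.9]
0.75 [201.5 218.6] [160.6 220.8]
0.9 [200.8 212.8] [159.6 214.9]
1.05 [200.2 206.4] [158.7 208.6]
1.2 [199.7 199.8] [158.1 201.9]
1.35 [199.3 193. ] [157.8 195.2]
1.5 [199.1 186.3] [157.7 188.5]
```

>>> send_rows:
  commands: "0 0 0 1 0;0 0 0 1 0;0 0 0 0.9 0;0 0 0 0 0;0 0 0.4 0 0;0 0 0.4 0 0;0 0 0.3 0 0;0 0 0.3 0 0;0 0 0.3 0 0;0 0 0.3 -0.05 0;0 0 0.3 -0.1 0;0 0 0.3 -0.1 0;0 0 0.3 -0.1 0;0 0 0.3 -0.1 0;0 0 0.2 0 0;0 0 0 0 0"

```text
t: 59.55
tcp_pos: [0.3812, 0.2217, 0.1123]
tool_rot: [0.685, 0.728, -0.016, -0.013]
force: [-37.7, 4.6, 65.2]
finger_gap: -0.003
gripper_force: 35.3
```

```bash
python3 -c "
from h import *
delta(case(-.105,0,.105),3.5)
"
```

```text
tcp [0.3812 0.2217 0.1123] yaw 3.45 F [-37.7   4.6  65.2] gap -0.003 gf 35.3 t 59.5
 units x,y,z: [0.02 1.22 0.31] spin units: -0.01
```

>>> send_rows:
  commands: "0 0 -0.3 0 0;0 0 -0.4 0 0;0 0 -0.5 0 0;0 0 -0.5 0 0;0 0 -0.5 0 0;0 0 -0.5 0 0;0 0 0 0 0"

```text
t: 60.13
tcp_pos: [0.3454, 0.2196, 0.1091]
tool_rot: [0.685, 0.729, -0.001, -0.001]
force: [-0.9, -0.6, -0.7]
finger_gap: 0.004
gripper_force: 0.0
```

```bash
cat > l.py <<'E'
from h import *
delta(case(-.178,0,.094),3.5)
for n,box in(("top",(225,262,165,205)),("scene",(185,235,318,362))):
    s=snap(n);r0,r1,c0,c1=box
    g=np.asarray(s["pixels"])[r0:r1,c0:c1].max(2);k,l,st,c=cv2.connectedComponentsWithStats((g<75).astype(np.uint8))
    for i in range(1,k):
        if st[i,4]>10:print(n,"dark",(c[i]+[c0,r0]).round(1),st[i].tolist())
    for a in(0,.2,.4,.6,.8):
        f=lambda L:case(-.082-L*np.sin(np.arctan2(-6.6,80)+a),0,.04+L*np.cos(np.arctan2(-6.6,80)+a))
        print(a,proj(s,f(.080)).round(1),proj(s,f(.055)).round(1))
    g=np.asarray(s["pixels"])[190:280,158:362].min(2);k,l,st,c=cv2.connectedComponentsWithStats((g>222).astype(np.uint8))
    print([(c[i]+[158,190]).round(1).tolist() for i in range(1,k) if 8<st[i,4]<60])
E
python3 l.py
```

```text
tcp [0.3454 0.2196 0.1091] yaw 3.57 F [-0.9 -0.6 -0.7] gap 0.004 gf 0.0 t 60.1
 units x,y,z: [ 0.02 -0.65  0.76] spin units: 0.02
top dark [191.6 253.8] [7, 19, 33, 18, 304]
0 [184.9 239.8] [186.3 240. ]
0.2 [185.1 244.5] [186.4 243.2]
0.4 [185.4 249.1] [186.6 246.3]
0.6 [186.  253.2] [187.  249.1]
0.8 [186.6 256.8] [187.4 251.5]
[[204.0, 198.0], [166.1, 200.0], [255.3, 215.0], [251.1, 226.2], [205.6, 236.1], [167.4, 237.8], [186.7, 241.0]]
scene dark [357.4 191.9] [34, 0, 10, 16, 103]
scene dark [348.8 191.8] [29, 5, 5, 5, 12]
scene dark [346.8 209. ] [20, 15, 18, 19, 188]
scene dark [324.1 228.8] [0, 37, 15, 13, 48]
0 [340.1 212.2] [338.9 215.9]
0.2 [343.4 209.1] [341.1 213.8]
0.4 [346.4 206.7] [343.2 212.2]
0.6 [348.9 205. ] [344.9 211. ]
0.8 [350.9 204.1] [346.3 210.3]
[[274.2, 192.6], [290.0, 232.2], [324.0, 262.5]]
```

>>> send_rows:
  commands: "0 0 -0.4 0 0;0 0 -0.4 0 0;0 0 0 0.5 0;0 0 0 0.5 0;0 0 0 0.4 0;0 0 0 0 0;0 0 0.3 0 0;0 0 0.3 0 0;0 0 0.3 0 0;0 0 0.2 0 0;0 0 0.2 0 0;0 0 0.2 0 0;0 0 0.2 0 0"

```text
t: 61.32
tcp_pos: [0.3584, 0.2199, 0.081]
tool_rot: [0.685, 0.728, -0.006, -0.005]
force: [-16.1, 4.7, 11.2]
finger_gap: -0.0
gripper_force: 8.1
```

>>> send_rows:
  commands: "0 0 0.2 -0.1 0;0 0 0.2 -0.1 0;0 0 0.1 0 0"

```text
t: 61.57
tcp_pos: [0.3652, 0.2201, 0.0852]
tool_rot: [0.685, 0.729, -0.009, -0.006]
force: [-13.8, 1.1, 12.1]
finger_gap: -0.004
gripper_force: 7.3
```

```bash
python3 l.py
```

```text
tcp [0.3652 0.2201 0.0852] yaw 3.55 F [-13.8   1.1  12.1] gap -0.004 gf 7.3 t 61.6
 units x,y,z: [ 0.05 -1.65 -0.41] spin units: 0.01
top dark [190.1 252.3] [0, 16, 40, 21, 374]
0 [184.9 239.8] [186.3 240. ]
0.2 [185.1 244.5] [186.4 243.2]
0.4 [185.4 249.1] [186.6 246.3]
0.6 [186.  253.2] [187.  249.1]
0.8 [186.6 256.8] [187.4 251.5]
[[204.0, 198.0], [166.1, 200.0], [255.0, 215.0], [251.1, 226.2], [205.5, 236.0], [167.2, 238.0], [186.5, 240.7]]
scene dark [350.5 200.2] [20, 0, 24, 35, 432]
scene dark [324.1 228.8] [0, 37, 15, 13, 48]
0 [340.1 212.2] [338.9 215.9]
0.2 [343.4 209.1] [341.1 213.8]
0.4 [346.4 206.7] [343.2 212.2]
0.6 [348.9 205. ] [344.9 211. ]
0.8 [350.9 204.1] [346.3 210.3]
[[274.5, 192.5], [290.0, 232.2], [324.0, 262.5]]
```

>>> send_rows:
  commands: "0 0 0.2 -0.1 0;0 0 0.2 -0.1 0;0 0 0.2 -0.1 0;0 0 0 0 0"

```text
t: 62.0
tcp_pos: [0.3893, 0.2228, 0.0918]
tool_rot: [0.685, 0.729, 0.002, 0.001]
force: [0.1, 1.0, -0.5]
finger_gap: -0.003
gripper_force: 0.0
```

>>> send_rows:
  commands: "0 0 0.2 -0.1 0;0 0 0.2 -0.05 0;0 0 0.2 -0.05 0;0 0 0 0 0"

```text
t: 62.33
tcp_pos: [0.4013, 0.2234, 0.0955]
tool_rot: [0.685, 0.728, 0.001, 0.001]
force: [0.6, -0.4, 1.0]
finger_gap: -0.002
gripper_force: 0.0
```

>>> send_rows:
  commands: "0 0 -0.5 0 0;0 0 -1 0 0;0 0 -1 0 0;0 0 -0.5 -0.5 0;0 0 0 -1 0;0 0 0 -1 0;0 0 0 -1 0;0 0 0 -1 0;0 -1 0 -1 0;0 -1 0 -1 0;0 -1 0 -1 0;0 -1 0.3 -1 0;0 -1 0.3 0 0;0 -1 0.3 0 0;0 -1 0.3 0 0;0 0 0 0 0;0 0 0 0 0"

```text
t: 63.75
tcp_pos: [0.3709, 0.0809, 0.2648]
tool_rot: [0.686, 0.728, -0.0, -0.001]
force: [-0.1, 0.3, -0.4]
finger_gap: 0.001
gripper_force: 0.0
```

```bash
python3 l.py; python3 - <<'E'
from h import *
# initial images for comparison of latch and stand/tongs region
for n,box in(("top",(195,262,160,275)),("scene",(150,290,240,362))):
    a=np.load(f"{n}0.npy",allow_pickle=True).item()["pixels"].astype(int);b=np.asarray(snap(n)["pixels"]).astype(int)
    r0,r1,c0,c1=box;d=(abs(a-b).max(2)>60)[r0:r1,c0:c1].astype(np.uint8);k,l,st,c=cv2.connectedComponentsWithStats(d)
    print(n,[((c[i]+[c0,r0]).round(0).tolist(),int(st[i,4])) for i in range(1,k) if st[i,4]>6])
E
```

```text
tcp [0.3709 0.0809 0.2648] yaw 3.4 F [-0.1  0.3 -0.4] gap 0.001 gf 0.0 t 63.8
 units x,y,z: [ 7.01 -1.5   8.55] spin units: -0.02
top dark [188.3 241.5] [14, 14, 23, 6, 95]
top dark [193.1 260.6] [25, 35, 8, 2, 14]
0 [184.9 239.8] [186.3 240. ]
0.2 [185.1 244.5] [186.4 243.2]
0.4 [185.4 249.1] [186.6 246.3]
0.6 [186.  253.2] [187.  249.1]
0.8 [186.6 256.8] [187.4 251.5]
[[204.0, 198.0], [166.1, 200.0], [244.8, 224.1], [255.0, 215.0], [251.1, 226.2], [205.5, 236.4], [167.4, 237.9]]
scene dark [340.1 214.7] [17, 23, 11, 14, 69]
scene dark [324.1 228.8] [0, 37, 15, 13, 48]
0 [340.1 212.2] [338.9 215.9]
0.2 [343.4 209.1] [341.1 213.8]
0.4 [346.4 206.7] [343.2 212.2]
0.6 [348.9 205. ] [344.9 211. ]
0.8 [350.9 204.1] [346.3 210.3]
[[274.5, 192.5], [290.0, 232.2], [353.1, 233.7], [324.0, 262.5]]
top [([258.0, 242.0], 444), ([220.0, 255.0], 179), ([193.0, 261.0], 15)]
scene [([245.0, 153.0], 74), ([322.0, 161.0], 67), ([288.0, 182.0], 20)]
```

```bash
python3 -c "
from station import sign_off
print(sign_off())"
```

```text
the job is handed in; nothing more can be done
None
```

I handed the job in at about t = 64 s, and the sign-off returned no verdict: both brass weights stand upright in the two front bays, the tongs are back in their stand, and the lid and latch are shut.

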